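# Pack the clay-workshop tools and stack the gift cartons on the chest

## Task

Tidy up after the clay class. Use the blade of the spatula in the slot under the lid of the tool chest to lever the lid up, open it until it stands upright, lay the spatula and the dark wooden stick inside, and shut the lid fully. Then stack every gift carton there is, lying flat, in a single column on the white panel of the lid, each one squarely over the panel and lined up with it, leaving the plaster moulds and the red dish where they are.

Things in the scene. Friction and masses are not known exactly. Their poses are not given: they have to be found in the camera images.
- chest: wooden tool chest with a hinged lid, fixed: 170 (x) x 170 (y) x 60 (z) mm outside without the lid, walls and floor 6 mm. Origin: centre of its underside; x from the front (slot side, facing the robot) to the hinge at the back, z up. The front wall is only 50 mm high: with the lid shut a slot 10 mm high, 158 mm wide stays open under the lid; the front wall has a black rim
- lid (a joint): lid angle in rad: 0 shut, growing as its front edge rises, stop at 1.6 just past upright. Brown board 170 x 170 x 8 mm, 0.14 kg, no handle, underside 60 mm above the table when shut; the stiff hinge (0.16 N m of friction) keeps it at any angle; about 2 N at the front edge lifts it
- hinge (a point): point on the lid's hinge axis, mid-width, at the level of the lid's underside when shut: 85 mm behind the chest's centre and 60 mm up; the axis is the chest's y
- slot (a point): middle of the slot in the front face of the chest, 55 mm above the table; the blade goes in along the chest's +x
- panel (a point): centre of the white panel (104 x 64 mm, long side along the chest's x, the size of a carton) on top of the lid; it moves with the lid; 68 mm above the table when the lid is shut, straight above the chest's centre
- spatula: spatula, 135 mm, 0.07 kg: stiff steel blade 65 mm long (x = 2.5 to 67.5 mm), 26 wide, 3 thick; straight red handle 70 (x = -67.5 to 2.5 mm) x 16 (y) x 20 (z) mm, on whose underside it lies. Origin: mid-length, level with the handle's underside; x to the blade's tip, z up; the blade's mid-plane is 10 mm above the underside
- stick: dark wooden modelling stick, 130 (x) x 18 (y) x 16 (z) mm, 0.04 kg. Origin: centre of its underside; x along its length
- carton1: closed gift carton of brown card, a rigid box 104 (x) x 64 (y) x 40 (z) mm, green tape running over it along its length, about 0.2 kg. Origin: centre of its underside; x along its length, z up. Between two and four of the cartons are there; None from the start means absent
- carton2: closed gift carton of brown card, a rigid box 104 (x) x 64 (y) x 40 (z) mm, yellow tape running over it along its length, about 0.2 kg. Origin: centre of its underside; x along its length, z up. Between two and four of the cartons are there; None from the start means absent
- carton3: closed gift carton of brown card, a rigid box 104 (x) x 64 (y) x 40 (z) mm, orange tape running over it along its length, about 0.2 kg. Origin: centre of its underside; x along its length, z up. Between two and four of the cartons are there; None from the start means absent
- carton4: closed gift carton of brown card, a rigid box 104 (x) x 64 (y) x 40 (z) mm, blue tape running over it along its length, about 0.2 kg. Origin: centre of its underside; x along its length, z up. Between two and four of the cartons are there; None from the start means absent
- mould: bystander, leave it alone: white plaster press mould, 110 x 80 x 40 mm, origin centre of its underside
- mould2: bystander, leave it alone: white plaster press mould, 120 x 90 x 45 mm, origin centre of its underside
- dish: bystander, leave it alone: red dish of 90 mm diameter with a small terracotta figure on it, 68 mm high in all, origin centre of its underside
Things that resemble listed ones, but are neither listed nor needed, are in the scene too. Of the things like the chest, leave any that is purple; of the rest the larger one is meant.

How it is judged:
On the way, in this order (a step that is already met when the one before it is completed fails the run):
1. the lid is levered up past 0.2 rad by the spatula, the fingers not touching the chest or lid (contact force between spatula and chest above 0.2 N and value of joint lid above 0.2 rad and contact force between the fingers and chest below 0.3 N), for 0.1 s.
2. the lid stands upright (past 1.3 rad) (value of joint lid above 1.3 rad), for 0.2 s.
3. spatula and stick lie inside the chest and the lid is shut (x of spatula in the frame of chest between -0.08 and 0.08 m and y of spatula in the frame of chest between -0.08 and 0.08 m and z of spatula in the frame of chest between 0 and 0.05 m and x of stick in the frame of chest between -0.08 and 0.08 m and y of stick in the frame of chest between -0.08 and 0.08 m and z of stick in the frame of chest between 0 and 0.05 m and value of joint lid below 0.05 rad), for 0.2 s.
At the end, for the whole second after the job is handed in: Spatula and stick are inside the chest, its lid shut (below 0.05 rad); every carton present is at rest in one column on the lid, flat within 0.06 rad (either way up), centre within 10 mm of the panel centre seen from above, length within 0.10 rad of the panel length (all of step 3 and horizontal distance between each of carton1, carton2, carton3, carton4 and panel below 0.01 m and angle between the x axis of each of carton1, carton2, carton3, carton4 and the x axis of chest, either way round below 0.1 rad and (angle between carton1's own z axis and vertical below 0.06 rad or angle between carton1's own z axis and vertical above 3.08 rad) and height (world z) of each of carton1, carton2, carton3, carton4 above 0.06 m and linear speed of each of carton1, carton2, carton3, carton4 below 0.02 m/s and (angle between carton2's own z axis and vertical below 0.06 rad or angle between carton2's own z axis and vertical above 3.08 rad) and (angle between carton3's own z axis and vertical below 0.06 rad or angle between carton3's own z axis and vertical above 3.08 rad) and (angle between carton4's own z axis and vertical below 0.06 rad or angle between carton4's own z axis and vertical above 3.08 rad)); the robot touches nothing.
It fails at once if a plaster mould or the red dish is moved more than 20 mm (distance of any of mould, mould2, dish from where it was at the start of the episode above 0.02 m).
Of carton1, carton2, carton3, carton4 only 2 to 4 are there at a start; the rules pass over those that are not, and their reading is None.
At some moment in a run one of carton1, carton2, carton3, carton4 may be knocked a few centimetres aside while the robot is not near it.
It also fails if it takes over 210 s, if anything falls off the work surface, if the arm or the gripper's body presses on something with over 40 N, if the wrist force passes 120 N, or if a joint passes its speed limit or range.

## Robot

A 6-joint arm with a two-finger parallel gripper is mounted at the origin on the work surface. World frame = base frame: x ahead of the robot, y to its left, z up, the work surface at z = 0. Lengths are in m, angles in rad, forces in N, time in s.
With the tool pointing down it reaches from about 0.35 to 0.775 m from the base axis. Payload 7.3 kg.
Tool frame: the origin (TCP) lies at the very end of the fingers, on their centre line; the grasp point (between the pads) lies 19 mm behind it (robot.tcp_to_grasp is the distance from the TCP to the grasp point, in m); z points along the fingers, y is the direction in which the jaws open and shut (so a half turn about z gives the same grasp; the last joint's range is limited). The gripper opens to 92 mm and grips with 3 to 60 N. Pads are 19 mm wide; open, the fingers measure 130 mm over their backs; the gripper's body (75 mm by 190 mm) begins 47 mm behind the grasp point.
Start: joints at [-1.406, 0.342, 1.524, -0, 1.275, -0.146], TCP at [0.161, -0.5, 0.227] pointing down, gripper open.
Joint ranges: [-2.53, 2.53], [-0.77, 2.02], [0.04, 2.7], [-1, 4.14], [0.28, 2.66], [-3.11, 3.11]. Speed limits (rad/s): [2.57, 2.57, 3.14, 3.14, 3.14, 3.14].

## Interface

Orientations are given as [roll, pitch, yaw] about the fixed x, y, z axes, in that order (R = Rz(yaw) Ry(pitch) Rx(roll)).
In Python, from cell import robot gives the robot as it stands.
- The arm moves only by the tool arm_command, never from a script. Its argument "motion" is a list that holds one entry, the list of rows, each a list of 7 numbers: the turn, a rotation vector about the tool's x, y, z in units of 90 degrees (1.0 is 90 degrees), then the shift along the tool's x, y, z in units of 30 cm (1.0 is 30 cm), then the opening, from -1 (shut) to 1 (fully open). In form: [[[wx, wy, wz, tx, ty, tz, grip], ...]]. A call has 1 to 8 rows; each row is the pose to reach, as a shift and turn from the pose commanded when the call began, along the tool's axes at that moment; what a row does not reach only later rows make up. A row lasts 1/10 s, in which the tool goes at most 50 mm and 8.59 degrees, less where a joint would pass 70% of its speed; a pose out of reach is approached as far as the arm can. A call with a number of a shift or a turn outside -1 to 1 is refused whole. A call with a gripper value outside its range is refused whole. The fingers move at their own pace and stop on an object; "grip_force" is the grip in N (left out, the last holds). Time passes only in rows, so rows that repeat a pose let the fingers close. It gives the time, the measured TCP pose, the force and the opening at its end, in the units of the state.
- robot.observe(): the state, without advancing time (a new reading comes with each control period).
- robot.read_camera(name): name is "side" or "top" or "wrist"; returns a dict with "image" (384x512x3 uint8, red, green, blue), "z_map" (384x512 float32, m along the optical axis (not along the pixel's ray), 0 where there is no reading), "fov_y" (degrees; the focal length in pixels is half the picture's height over the tangent of half this angle, whatever the lens; pixels are square), "cx", "cy" (the principal point, pixels), "cam_to_world" (4x4, takes a point from camera to world coordinates). Camera axes: x right, y down, z forward; pixel columns grow to the right and rows downward; lengths in m; the calibration is good to about 2 mm. The wrist camera is an equidistant fisheye: a pixel r from the principal point sees the ray r / f radians off the axis. A picture is of the moment at which its call begins.
- robot.hand_in(): hands the job in, once; it reports no verdict.
The state is a dict: "time": time; "qpos": joint angles; "qvel": joint speeds; "joint_efforts": joint torques, N m; "tool_pos": TCP position; "tool_rot": TCP orientation; "contact_force": force on the tool from outside, world axes, zero at the start; "torque": the same for the moment, N m; "opening": finger opening in m.
Only numpy, scipy, OpenCV 4.12 (cv2) and the standard library are available. Lean on these libraries where they do the work, as an engineer would, in place of code of your own. Each camera call takes 0.05 s, during which the arm holds its last target.

## Working session

There is one attempt and no reset: what is moved stays moved. The work goes in short steps, Python scripts to look and compute and a tool call to move; the robot and the scene stay as the last step left them, time stands still between calls to the robot, and variables do not carry over. Pictures are saved under pics/ and viewed, and the job is handed in when it is done.

Besides the shell and the picture viewer there is one more tool, called after "Request:" in YAML: its name, and indented under it one key for each argument. arm_command: Moves the arm, as the interface text tells. Its arguments: {"type":"object","properties":{"motion":{"type":"array"},"grip_force":{"type":"number"}},"required":["motion"]}

```bash
ls; mkdir -p pics; python3 - <<'E'
from cell import robot
import cv2,numpy as np
s=robot.observe();print({k:np.round(v,3) for k,v in s.items()})
for n in ["side","top","wrist"]:
    d=robot.read_camera(n);cv2.imwrite(f"pics/{n}0.png",d["image"][:,:,::-1]);np.savez(f"{n}0.npz",**d)
    print(n,d["fov_y"],d["cx"],d["cy"],np.round(d["cam_to_world"],3).tolist())
E
```

```text
pics
{'time': np.float64(0.0), 'qpos': array([-1.406,  0.343,  1.525,  0.   ,  1.275, -0.146]), 'qvel': array([ 0.001, -0.001,  0.   ,  0.   , -0.   ,  0.001]), 'joint_efforts': array([-3.0000e-03, -4.3125e+01, -2.4422e+01,  7.2000e-02,  5.6000e-02,
       -0.0000e+00]), 'tool_pos': array([ 0.161, -0.499,  0.226]), 'tool_rot': array([-3.14 , -0.   ,  0.311]), 'contact_force': array([0.42 , 0.038, 0.436]), 'torque': array([ 0.013, -0.017,  0.013]), 'opening': np.float64(0.092)}
side 43.14206431921347 248.67027296593656 184.48310988136265 [[-0.886, -0.24, 0.397, 0.008], [-0.463, 0.498, -0.733, 1.044], [-0.022, -0.833, -0.553, 0.812], [0.0, 0.0, 0.0, 1.0]]
top 55.87631623945413 250.6578922995983 194.08194736959265 [[-0.029, -0.982, 0.187, 0.325], [-1.0, 0.028, -0.006, 0.076], [0.001, -0.187, -0.982, 1.185], [0.0, 0.0, 0.0, 1.0]]
wrist 65.70646984690485 257.0972040633005 193.66740683622243 [[0.306, -0.921, -0.241, 0.226], [-0.952, -0.297, -0.077, -0.479], [-0.001, 0.253, -0.967, 0.384], [0.0, 0.0, 0.0, 1.0]]
```

View pics/top0.png

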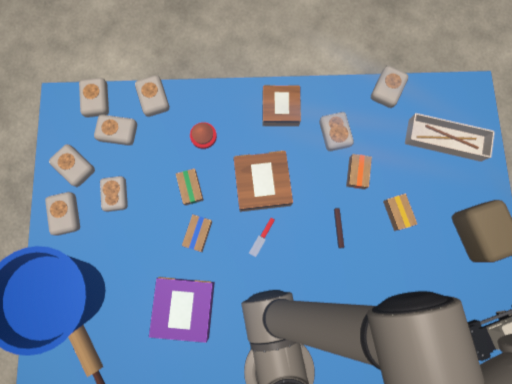

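View pics/side0.png

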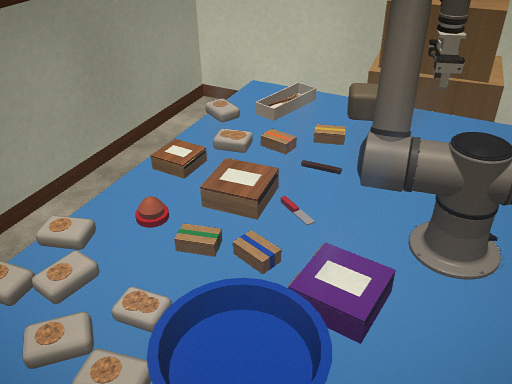

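View pics/wrist0.png

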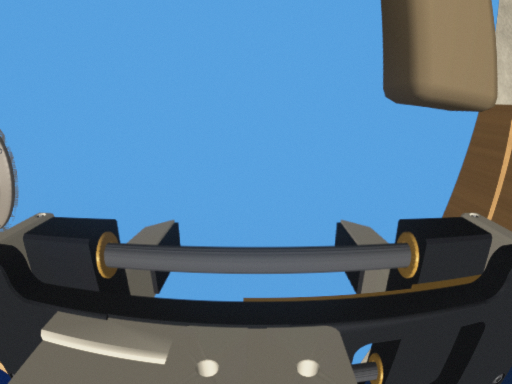

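```bash
cat > h.py <<'E'
import numpy as np,cv2
from cell import robot
from scipy.spatial.transform import Rotation as R
def cloud(d):
    h,w=d["z_map"].shape;f=h/2/np.tan(np.radians(float(d["fov_y"]))/2)
    u,v=np.meshgrid(np.arange(w),np.arange(h));z=d["z_map"].astype(float)
    P=np.stack([(u-d["cx"])/f*z,(v-d["cy"])/f*z,z],-1);M=d["cam_to_world"]
    P=P@M[:3,:3].T+M[:3,3];P[d["z_map"]==0]=np.nan
    return P
def rect(pts):
    (c,s,a)=cv2.minAreaRect((pts[:,:2]*1000).astype(np.float32))
    if s[0]<s[1]: s=(s[1],s[0]);a+=90
    a=(a+90)%180-90
    return np.round(c,1),np.round(s,1),round(a,1)
def st():
    s=robot.observe();print(round(float(s['time']),2),np.round(s['tool_pos'],4),np.round(s['tool_rot'],4),np.round(s['contact_force'],2),round(float(s['opening']),4));return s
E
python3 - <<'E'
from h import *
d=dict(np.load('top0.npz'));P=cloud(d);np.save('P.npy',P)
im=d["image"][:,:,::-1]
for (u,v) in [(263,180),(263,150),(263,205),(282,103),(189,187),(197,233),(360,171),(400,211),(180,310),(339,228),(268,228),(257,244),(336,130),(150,95),(203,135)]:
    print((u,v),np.round(P[v,u],3))
c=im[140:270,160:440];cv2.imwrite('pics/topc.png',cv2.resize(c,None,fx=2.8,fy=2.8,interpolation=cv2.INTER_CUBIC))
d=dict(np.load('side0.npz'));c=d["image"][110:280,120:360,::-1];cv2.imwrite('pics/sidec.png',cv2.resize(c,None,fx=3.2,fy=3.2,interpolation=cv2.INTER_CUBIC))
# height blobs
hm=np.nan_to_num(P[...,2],nan=0);hsv=cv2.cvtColor(im.copy(),cv2.COLOR_BGR2HSV)
m=((hm>0.008)&(hm<0.12)).astype(np.uint8)
n,l,s,c=cv2.connectedComponentsWithStats(m,connectivity=4)
for i in range(1,n):
    if 30<s[i,4]<5000:
        p=P[l==i];zt=np.percentile(p[:,2],90);t=p[np.abs(p[:,2]-zt)<.006]
        if len(t)>5: print(np.round(c[i]),s[i,4],'ztop',round(zt,3),*rect(t))
E
```

```text
(263, 180) [0.583 0.029 0.066]
(263, 150) [ 0.703  0.022 -0.001]
(263, 205) [0.502 0.032 0.069]
(282, 103) [ 0.851 -0.045  0.046]
(189, 187) [0.572 0.267 0.042]
(197, 233) [0.423 0.242 0.041]
(360, 171) [ 0.61  -0.289  0.04 ]
(400, 211) [ 0.475 -0.406  0.039]
(180, 310) [0.195 0.288 0.069]
(339, 228) [ 0.428 -0.213  0.016]
(268, 228) [0.435 0.016 0.017]
(257, 244) [0.385 0.053 0.009]
(336, 130) [ 0.749 -0.219  0.049]
(150, 95) [0.891 0.398 0.049]
(203, 135) [0.741 0.219 0.059]
[389.  87.] 999 ztop 0.048 [ 907.5 -418.6] [124.3  82.7] -27.9
[152.  96.] 993 ztop 0.047 [897.4 398.5] [123.8  82.3] 17.6
[104. 114.] 2104 ztop 0.047 [837.  561.7] [273.2 131.3] 35.9
[281. 106.] 1492 ztop 0.053 [848.  -42.8] [128.3 124. ] -1.8
[336. 132.] 996 ztop 0.048 [ 752.1 -223.6] [114.5  84.1] 10.7
[451. 137.] 1395 ztop 0.05 [ 720.2 -599.8] [266.   97.7] 74.2
[203. 135.] 543 ztop 0.06 [755.1 225.8] [43.6 42.2] -74.3
[448. 137.] 315 ztop 0.032 [ 722.5 -609.5] [185.2  37.9] 75.3
[ 72. 166.] 1122 ztop 0.047 [658.8 657.5] [123.7  80.8] 45.1
[262. 181.] 2964 ztop 0.07 [585.   30.9] [173.2 169.9] 5.0
[359. 171.] 718 ztop 0.042 [ 612.1 -289.6] [106.1  65.6] -10.3
[189. 187.] 679 ztop 0.042 [575.6 269.9] [105.5  64.6] 14.6
[113. 194.] 869 ztop 0.042 [559.5 516.4] [104.5  74.5] 5.9
[ 62. 214.] 1228 ztop 0.047 [499.4 677.7] [123.   83.8] 12.0
[400. 212.] 771 ztop 0.043 [ 472.9 -410.7] [103.9  65.7] 15.4
[485. 231.] 2923 ztop 0.111 [ 401.1 -658.7] [157.3 118.4] 17.7
[339. 228.] 234 ztop 0.018 [ 429.2 -212.3] [129.   17.9] 2.4
[197. 233.] 710 ztop 0.042 [424.1 245. ] [104.2  64.8] -18.6
[261. 239.] 257 ztop 0.021 [407.3  33.8] [132.   19.7] -31.7
[ 89. 331.] 1521 ztop 0.092 [272.3 548.6] [173.3  41.3] 13.4
[181. 310.] 3608 ztop 0.07 [197.  286.8] [174.2 170.4] -6.4
[308. 365.] 250 ztop 0.015 [ 21.5 -90.6] [109.8  27.2] 9.5
[250. 370.] 287 ztop 0.02 [ 9.3 80.8] [73.  23.8] -1.1
```

View pics/topc.png

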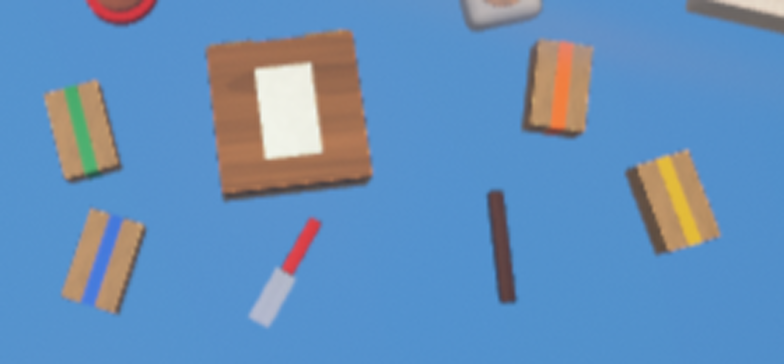

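View pics/sidec.png

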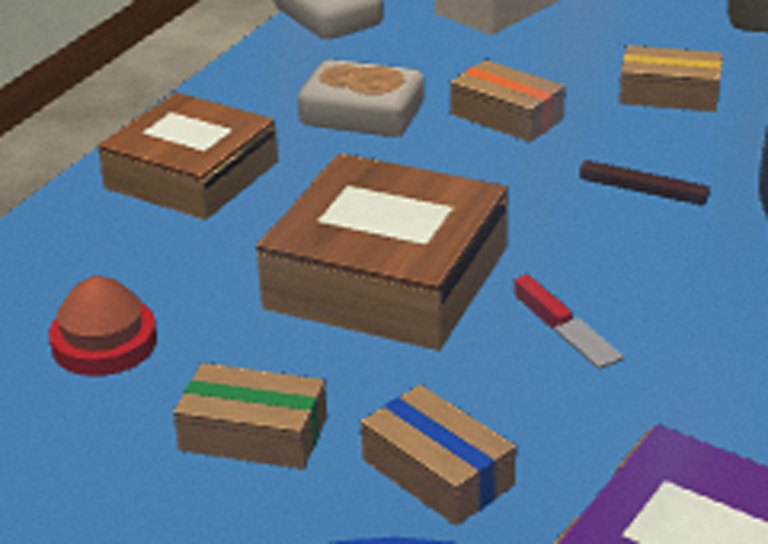

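```bash
cat >> h.py <<'E'
def f_of(d): return 384/2/np.tan(np.radians(float(d["fov_y"]))/2)
def cast(d,uv,z):
    uv=np.asarray(uv,float);f=f_of(d);r=np.stack([(uv[:,0]-d["cx"])/f,(uv[:,1]-d["cy"])/f,np.ones(len(uv))],-1)
    M=d["cam_to_world"];r=r@M[:3,:3].T;o=M[:3,3];return o+r*((z-o[2])/r[:,2])[:,None]
def mrect(d,m,z):
    cs,_=cv2.findContours(m.astype(np.uint8),cv2.RETR_EXTERNAL,cv2.CHAIN_APPROX_NONE);c=max(cs,key=cv2.contourArea)
    v,u=np.nonzero(cv2.drawContours(np.zeros(m.shape,np.uint8),[c],-1,1,-1));p=cast(d,np.stack([u,v],1),z)
    # moments: centroid + principal axis
    c=p[:,:2].mean(0);w,V=np.linalg.eigh(np.cov((p[:,:2]-c).T));a=V[:,1];ang=np.degrees(np.arctan2(a[1],a[0]));ang=(ang+90)%180-90
    return np.round(c,4),np.round(np.sqrt(12*w[::-1])*1000,1),round(ang,2)
def box(m,u0,u1,v0,v1):
    o=np.zeros_like(m);o[v0:v1,u0:u1]=m[v0:v1,u0:u1];return o
def hsv(d): return cv2.cvtColor(d["image"],cv2.COLOR_RGB2HSV).astype(int)
E
cat > m.py <<'E'
from h import *
for cam in ['top','side']:
    d=dict(np.load(cam+'0.npz'));H=hsv(d);h,s,v=H[...,0],H[...,1],H[...,2]
    P=cloud(d);X=P[...,0];Y=P[...,1]
    def reg(x0,x1,y0,y1): return (X>x0)&(X<x1)&(Y>y0)&(Y<y1)
    print(cam)
    print('panel',mrect(d,reg(.5,.67,-.05,.11)&(s<60)&(v>140),.068))
    print('red handle',mrect(d,reg(.33,.48,-.03,.1)&((h<8)|(h>172))&(s>130),.02))
    print('blade',mrect(d,reg(.33,.48,-.03,.1)&(s<70)&(v>90),.0115))
    print('stick',mrect(d,reg(.35,.51,-.25,-.17)&(v<90),.016))
E
python3 m.py
```

```text
top
panel (array([0.5854, 0.0305]), array([105.9,  64.9]), np.float64(4.93))
red handle (array([0.4368, 0.0186]), array([66.8, 12.6]), np.float64(-32.06))
blade (array([0.3802, 0.0537]), array([65.2, 24.5]), np.float64(-31.6))
stick (array([ 0.3918, -0.2177]), array([65.5, 11.9]), np.float64(-3.56))
side
panel (array([0.582 , 0.0332]), array([103.5,  63.6]), np.float64(5.22))
red handle (array([0.4286, 0.0304]), array([76.1, 20. ]), np.float64(-38.74))
blade (array([0.3753, 0.0585]), array([65.3, 27.7]), np.float64(-31.58))
stick (array([ 0.4222, -0.1975]), array([127.7,  35.8]), np.float64(1.33))
```

```bash
cat >> h.py <<'E'
def to(x,y,z,yaw,pitch=0,):
    """numbers for a move to TCP xyz, tool down with yaw deg; pitch deg>0 tilts tool about its own y"""
    s=st();R0=R.from_euler('xyz',s['tool_rot']);RT=R.from_euler('z',yaw,degrees=True)*R.from_euler('x',np.pi)*R.from_euler('y',pitch,degrees=True)
    w=(R0.inv()*RT).as_rotvec()/(np.pi/2);t=R0.inv().apply(np.array([x,y,z])-s['tool_pos'])/.3
    print('row',np.round(w,3).tolist(),np.round(t,3).tolist(),'rows rot',np.ceil(np.linalg.norm(w)*90/8.59),'rows lin',np.ceil(np.linalg.norm(t)*300/50))
E
python3 -c "
from h import *
to(.435,.02,.15,148.2);to(.3,-.24,.2,83)"
```

```text
0.15 [ 0.1605 -0.4995  0.2262] [-3.1405e+00 -2.0000e-04  3.1080e-01] [-0.26  0.02  0.21] 0.0915
row [-0.0, -0.001, -1.449] [1.401, -1.369, 0.256] rows rot 16.0 rows lin 12.0
0.15 [ 0.1605 -0.4995  0.2262] [-3.1405e+00 -2.0000e-04  3.1080e-01] [-0.26  0.02  0.21] 0.0915
row [-0.001, -0.0, -0.724] [0.707, -0.681, 0.088] rows rot 8.0 rows lin 6.0
```

Request:
arm_command:
  motion:
    - [[0,0,-0.724,0.707,-0.681,0.088,1],[0,0,-0.724,0.707,-0.681,0.088,1],[0,0,-0.724,0.707,-0.681,0.088,1],[0,0,-0.724,0.707,-0.681,0.088,1],[0,0,-0.724,0.707,-0.681,0.088,1],[0,0,-0.724,0.707,-0.681,0.088,1],[0,0,-0.724,0.707,-0.681,0.088,1],[0,0,-0.724,0.707,-0.681,0.088,1]]
  grip_force: 40

```text
time: 0.95
tool_pos: [0.3006, -0.2389, 0.2002]
tool_rot: [-3.141, -0.0, 1.457]
contact_force: [-0.0, -0.6, 1.2]
opening: 0.0917
```

```bash
python3 -c "
from h import *
to(.435,.02,.1,148.2)"
```

```text
0.95 [ 0.3006 -0.2389  0.2002] [-3.1414e+00 -1.0000e-04  1.4572e+00] [-0.04 -0.6   1.22] 0.0917
row [-0.0, -0.0, -0.719] [0.908, 0.347, 0.334] rows rot 8.0 rows lin 7.0
```

Request:
arm_command:
  motion:
    - [[0,0,-0.719,0.908,0.347,0.334,1],[0,0,-0.719,0.908,0.347,0.334,1],[0,0,-0.719,0.908,0.347,0.334,1],[0,0,-0.719,0.908,0.347,0.334,1],[0,0,-0.719,0.908,0.347,0.334,1],[0,0,-0.719,0.908,0.347,0.334,1],[0,0,-0.719,0.908,0.347,0.334,1],[0,0,-0.719,0.908,0.347,0.334,1]]

```text
time: 1.75
tool_pos: [0.4367, 0.0191, 0.099]
tool_rot: [-3.141, -0.002, 2.587]
contact_force: [0.3, 0.6, -0.2]
opening: 0.0917
```

```bash
python3 -c "
from h import *
to(.435,.02,.003,148.2)
d=robot.read_camera('wrist');cv2.imwrite('pics/w1.png',d['image'][:,:,::-1])
"
```

```text
1.75 [0.4367 0.0191 0.099 ] [-3.1408e+00 -1.8000e-03  2.5866e+00] [ 0.33  0.62 -0.2 ] 0.0917
row [-0.0, -0.001, -0.0] [0.006, -0.0, 0.32] rows rot 1.0 rows lin 2.0
```

View pics/w1.png

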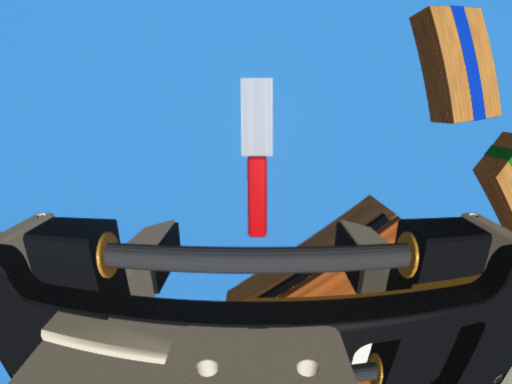

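```bash
python3 -c "
from h import *
to(.4265,.0253,.007,148.2)
"
```

```text
1.8 [0.4366 0.0183 0.0994] [-3.1409e+00 -1.3000e-03  2.5877e+00] [ 0.5  -0.3   0.21] 0.0917
row [-0.0, -0.001, 0.001] [0.04, 0.002, 0.308] rows rot 1.0 rows lin 2.0
```

Request:
arm_command:
  motion:
    - [[0,0,0,0.038,0,0.1,1],[0,0,0,0.038,0,0.2,1],[0,0,0,0.038,0,0.28,1],[0,0,0,0.038,0,0.308,1],[0,0,0,0.038,0,0.308,1]]

```text
time: 2.3
tool_pos: [0.4264, 0.023, 0.0071]
tool_rot: [-3.141, -0.002, 2.576]
contact_force: [0.6, 0.5, 0.1]
opening: 0.0918
```

Request:
arm_command:
  motion:
    - [[0,0,0,0,0,0,-1],[0,0,0,0,0,0,-1],[0,0,0,0,0,0,-1],[0,0,0,0,0,0,-1],[0,0,0,0,0,0,-1],[0,0,0,0,0,0,-1],[0,0,0,0,0,0,-1],[0,0,0,0,0,0,-1]]
  grip_force: 50

```text
time: 3.1
tool_pos: [0.427, 0.0232, 0.0077]
tool_rot: [-3.141, -0.0, 2.577]
contact_force: [-0.3, 0.8, -0.3]
opening: 0.0324
```

```bash
python3 -c "
from h import *
st()
d=robot.read_camera('wrist');cv2.imwrite('pics/w2.png',d['image'][:,:,::-1])
"
```

```text
3.1 [0.427  0.0232 0.0077] [-3.1415 -0.      2.5775] [-0.31  0.76 -0.31] 0.0324
```

View pics/w2.png

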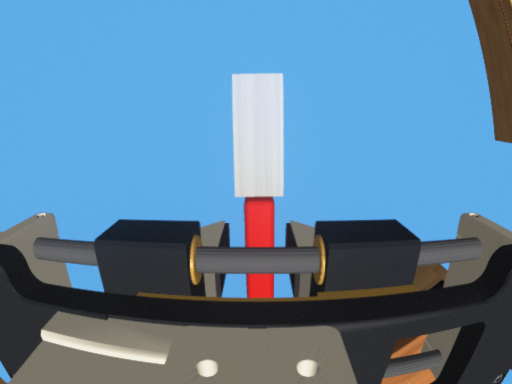

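Request:
arm_command:
  motion:
    - [[0,0,0,0,0,0,-1],[0,0,0,0,0,0,-1],[0,0,0,0,0,0,-1],[0,0,0,0,0,0,-1],[0,0,0,0,0,0,-1]]

```text
time: 3.65
tool_pos: [0.4271, 0.0232, 0.0077]
tool_rot: [-3.142, 0.0, 2.577]
contact_force: [-0.5, -0.7, -0.8]
opening: 0.0152
```

Request:
arm_command:
  motion:
    - [[0,0,0,0,0,-0.1,-1],[0,0,0,0,0,-0.2,-1],[0,0,0,0,0,-0.3,-1],[0,0,0,0,0,-0.4,-1],[0,0,0,0,0,-0.4,-1]]

```text
time: 4.15
tool_pos: [0.4292, 0.023, 0.1309]
tool_rot: [3.139, 0.007, 2.578]
contact_force: [-0.3, -0.5, -2.1]
opening: 0.0155
```

```bash
python3 -c "
from h import *
to(.40,.0153,.13,76)
d=robot.read_camera('wrist');cv2.imwrite('pics/w3.png',d['image'][:,:,::-1])
"
```

```text
4.15 [0.4292 0.023  0.1309] [3.1386 0.0065 2.5776] [-0.31 -0.49 -2.12] 0.0155
row [0.004, 0.002, 0.796] [0.069, -0.074, 0.002] rows rot 9.0 rows lin 1.0
```

View pics/w3.png

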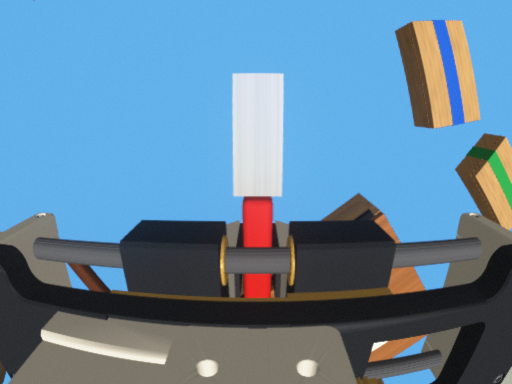

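Request:
arm_command:
  motion:
    - [[0,0,0.796,0.09,-0.09,0,-1],[0,0,0.796,0.09,-0.09,0,-1],[0,0,0.796,0.09,-0.09,0,-1],[0,0,0.796,0.09,-0.09,0,-1],[0,0,0.796,0.09,-0.09,0,-1],[0,0,0.796,0.09,-0.09,0,-1],[0,0,0.796,0.09,-0.09,0,-1],[0,0,0.796,0.09,-0.09,0,-1]]

```text
time: 5.0
tool_pos: [0.3888, 0.015, 0.1263]
tool_rot: [-3.139, 0.0, 1.371]
contact_force: [-0.3, 0.1, -1.2]
opening: 0.0152
```

```bash
python3 -c "
from h import *
to(.3788,.0141,.13,5)
"
```

```text
5.0 [0.3888 0.015  0.1263] [-3.1387e+00  2.0000e-04  1.3712e+00] [-0.35  0.05 -1.21] 0.0152
row [-0.001, 0.001, 0.817] [-0.009, -0.032, -0.012] rows rot 9.0 rows lin 1.0
```

Request:
arm_command:
  motion:
    - [[0,0,0.817,-0.009,-0.032,0,-1],[0,0,0.817,-0.009,-0.032,0,-1],[0,0,0.817,-0.009,-0.032,0,-1],[0,0,0.817,-0.009,-0.032,0,-1],[0,0,0.817,-0.009,-0.032,0,-1],[0,0,0.817,-0.009,-0.032,0,-1],[0,0,0.817,-0.009,-0.032,0,-1],[0,0,0.817,-0.009,-0.032,0,-1]]

```text
time: 5.8
tool_pos: [0.3789, 0.0142, 0.1264]
tool_rot: [-3.141, 0.003, 0.171]
contact_force: [0.2, -0.3, -0.8]
opening: 0.0158
```

```bash
python3 -c "
from h import *
to(.3788,.0141,.053,5)
"
```

```text
5.8 [0.3789 0.0142 0.1264] [-3.1407e+00  2.7000e-03  1.7130e-01] [ 0.16 -0.31 -0.79] 0.0158
row [-0.0, 0.002, 0.053] [0.0, 0.0, 0.245] rows rot 1.0 rows lin 2.0
```

Request:
arm_command:
  motion:
    - [[0,0,0.054,0,0,0.1,-1],[0,0,0.054,0,0,0.2,-1],[0,0,0.054,0,0,0.245,-1],[0,0,0.054,0,0,0.245,-1],[0,0,0.054,0,0,0.245,-1]]

```text
time: 6.3
tool_pos: [0.3794, 0.0141, 0.0537]
tool_rot: [-3.141, 0.002, 0.093]
contact_force: [0.0, -0.3, 0.0]
opening: 0.0158
```

```bash
python3 -c "
from h import *
to(.3788,.0141,.053,5)
for n in ['wrist','side','top']:
    d=robot.read_camera(n);cv2.imwrite('pics/%s4.png'%n,d['image'][:,:,::-1]);np.savez(n+'4.npz',**d)
im=d=np.load('side4.npz')['image'][110:280,150:390,::-1];cv2.imwrite('pics/s4c.png',cv2.resize(im,None,fx=3.2,fy=3.2,interpolation=2))
for c in ['side','top']:
    d=dict(np.load(c+'4.npz'));P=cloud(d);H=hsv(d);m=(P[...,0]>.38)&(P[...,0]<.5)&(abs(P[...,1]-.02)<.03)&(P[...,2]>.03)&(H[...,1]<70);p=P[m];print(c,len(p),np.round(np.median(p,0),4) if len(p) else '',np.round(np.percentile(p,[2,98],axis=0),4) if len(p) else '')
"
```

```text
6.3 [0.3794 0.0141 0.0537] [-3.1412e+00  1.9000e-03  9.2600e-02] [ 0.02 -0.31  0.02] 0.0158
row [-0.0, 0.001, 0.003] [-0.002, -0.0, 0.002] rows rot 1.0 rows lin 1.0
side 403 [0.4026 0.0404 0.2363] [[0.381  0.0035 0.0473]
 [0.4983 0.0499 0.4138]]
top 538 [0.4007 0.023  0.4104] [[ 0.3807 -0.0084  0.0486]
 [ 0.498   0.0492  0.4161]]
```

View pics/s4c.png

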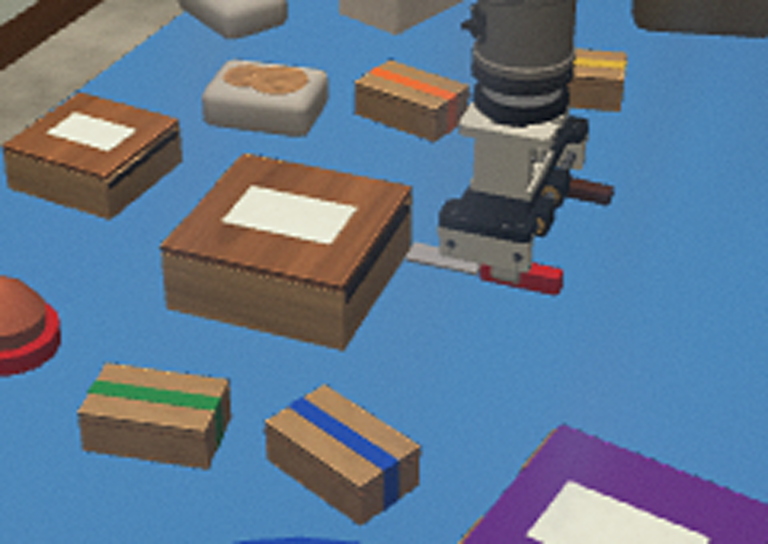

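View pics/wrist4.png

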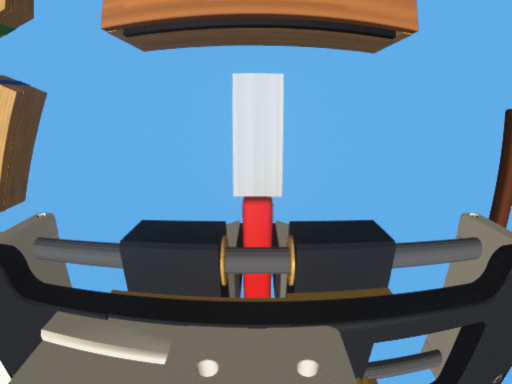

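```bash
python3 -c "
from h import *
for c in ['side','top']:
    d=dict(np.load(c+'4.npz'));P=cloud(d);H=hsv(d);m=(P[...,0]>.38)&(P[...,0]<.485)&(abs(P[...,1]-.02)<.025)&(P[...,2]>.03)&(P[...,2]<.09)&(H[...,1]<90);p=P[m];print(c,len(p))
    for a in np.arange(.4,.485,.01):
        q=p[abs(p[:,0]-a)<.005]
        if len(q): print(round(a,3),len(q),np.round(np.median(q,0),4))
    m=(P[...,2]>.062)&(P[...,2]<.075)&(abs(P[...,1]-.03)<.03)&(P[...,0]>.49)&(P[...,0]<.68);q=P[m];print('lid z',np.median(q[:,2]),np.polyfit(q[:,0],q[:,2],1),'front x',np.percentile(q[:,0],.5))
"
```

```text
side 121
0.4 2 [0.4027 0.0288 0.0527]
0.41 14 [0.4098 0.0255 0.057 ]
0.42 14 [0.4202 0.0261 0.0566]
0.43 13 [0.4301 0.0264 0.0571]
0.44 13 [0.4395 0.0266 0.056 ]
0.45 22 [0.4505 0.0245 0.0571]
0.46 22 [0.4601 0.0247 0.0572]
0.47 10 [0.4678 0.022  0.056 ]
lid z 0.06736212502103156 [0.00141677 0.06653   ] front x 0.4962355414226933
top 11
0.47 11 [0.4687 0.0169 0.0581]
lid z 0.06789028845188183 [-0.00101743  0.06848126] front x 0.498982399122946
```

Request:
arm_command:
  motion:
    - [[0,0,0.003,0.07,0,0.002,-1],[0,0,0.003,0.12,0,0.002,-1],[0,0,0.003,0.17,0,0.002,-1],[0,0,0.003,0.21,0,0.002,-1],[0,0,0.003,0.24,0,0.002,-1],[0,0,0.003,0.24,0,0.002,-1]]

```text
time: 7.05
tool_pos: [0.4528, 0.0206, 0.0541]
tool_rot: [3.141, -0.002, 0.088]
contact_force: [0.2, -0.1, 0.2]
opening: 0.0153
```

```bash
python3 -c "
from h import *
st()
for n in ['side']:
    d=robot.read_camera(n)
im=d['image'][110:280,150:390,::-1];cv2.imwrite('pics/s5c.png',cv2.resize(im,None,fx=3.2,fy=3.2,interpolation=2))
"
```

```text
7.05 [0.4528 0.0206 0.0541] [ 3.1411e+00 -2.0000e-03  8.8100e-02] [ 0.22 -0.08  0.23] 0.0153
```

View pics/s5c.png

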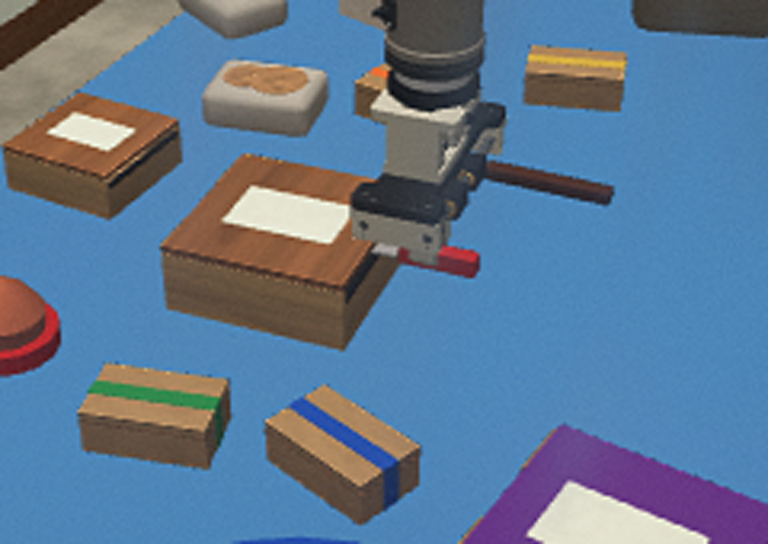

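Request:
arm_command:
  motion:
    - [[0,0,0,0,0,-0.03,-1],[0,0,0,0,0,-0.06,-1],[0,0,0,0,0,-0.09,-1],[0,0,0,0,0,-0.12,-1],[0,0,0,0,0,-0.15,-1],[0,0,0,0,0,-0.18,-1],[0,0,0,0,0,-0.18,-1],[0,0,0,0,0,-0.18,-1]]
  grip_force: 60

```text
time: 7.9
tool_pos: [0.4518, 0.0206, 0.1079]
tool_rot: [3.141, -0.001, 0.088]
contact_force: [-0.2, 0.4, -0.4]
opening: 0.0149
```

```bash
python3 -c "
from h import *
st()
for n in ['side']:
    d=robot.read_camera(n)
im=d['image'][80:280,150:390,::-1];cv2.imwrite('pics/s6c.png',cv2.resize(im,None,fx=3,fy=3,interpolation=2))
"
```

```text
7.9 [0.4518 0.0206 0.1079] [ 3.1413e+00 -1.1000e-03  8.7900e-02] [-0.24  0.37 -0.4 ] 0.0149
```

View pics/s6c.png

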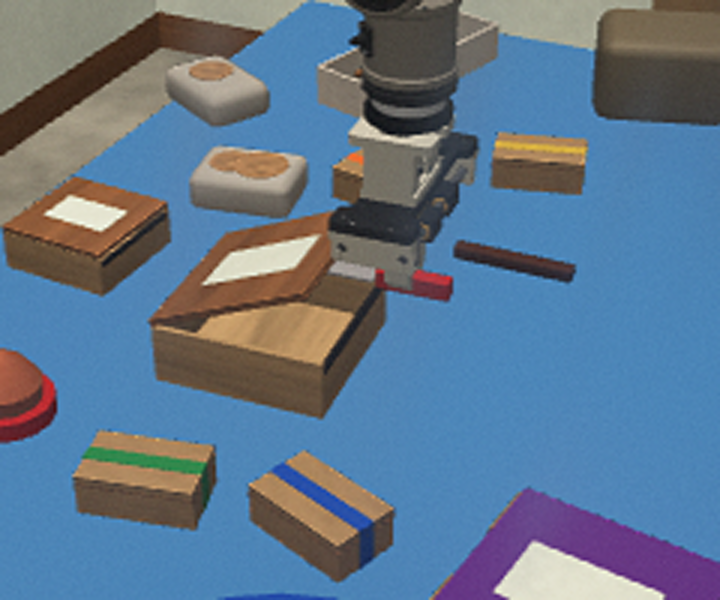

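Request:
arm_command:
  motion:
    - [[0,0,0,0.0,0,-0.03,-1],[0,0,0,0.02,0,-0.06,-1],[0,0,0,0.05,0,-0.09,-1],[0,0,0,0.08,0,-0.12,-1],[0,0,0,0.12,0,-0.14,-1],[0,0,0,0.17,0,-0.14,-1],[0,0,0,0.21,0,-0.14,-1],[0,0,0,0.21,0,-0.14,-1]]

```text
time: 8.75
tool_pos: [0.5159, 0.0263, 0.1501]
tool_rot: [3.141, -0.002, 0.088]
contact_force: [0.2, -0.1, -1.7]
opening: 0.0155
```

```bash
python3 -c "
from h import *
st()
for n in ['side']:
    d=robot.read_camera(n)
im=d['image'][80:280,150:390,::-1];cv2.imwrite('pics/s7c.png',cv2.resize(im,None,fx=3,fy=3,interpolation=2))
"
```

```text
8.75 [0.5159 0.0263 0.1501] [ 3.1413e+00 -1.6000e-03  8.8100e-02] [ 0.23 -0.09 -1.69] 0.0155
```

View pics/s7c.png

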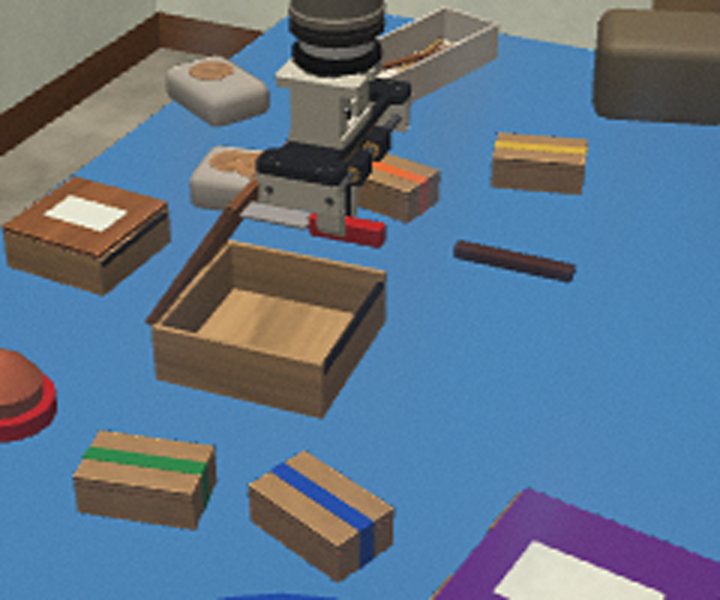

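Request:
arm_command:
  motion:
    - [[0,0,0,0.04,0,0,-1],[0,0,0,0.08,0,0,-1],[0,0,0,0.12,0,0,-1],[0,0,0,0.15,0,0,-1],[0,0,0,0.175,0,0,-1],[0,0,0,0.175,0,0,-1],[0,0,0,0.175,0,0,-1],[0,0,0,0.175,0,0,-1]]

```text
time: 9.6
tool_pos: [0.5665, 0.0308, 0.1497]
tool_rot: [3.141, -0.0, 0.088]
contact_force: [0.3, -0.6, -0.1]
opening: 0.0157
```

Request:
arm_command:
  motion:
    - [[0,0,0,-0.04,0,0,-1],[0,0,0,-0.12,0,0,-1],[0,0,0,-0.17,0,0,-1],[0,0,0,-0.17,0,0,-1]]

```text
time: 10.0
tool_pos: [0.5141, 0.0264, 0.1498]
tool_rot: [-3.142, 0.001, 0.088]
contact_force: [0.4, -0.8, -1.2]
opening: 0.0156
```

```bash
python3 -c "
from h import *
st()
for n in ['side','wrist','top']:
    d=robot.read_camera(n);np.savez(n+'8.npz',**d);cv2.imwrite('pics/%s8.png'%n,d['image'][:,:,::-1])
d=np.load('side8.npz')
im=d['image'][80:280,150:390,::-1];cv2.imwrite('pics/s8c.png',cv2.resize(im,None,fx=3,fy=3,interpolation=2))
"
```

```text
10.0 [0.5141 0.0264 0.1498] [-3.1415e+00  1.0000e-03  8.7800e-02] [ 0.43 -0.82 -1.17] 0.0156
```

View pics/s8c.png

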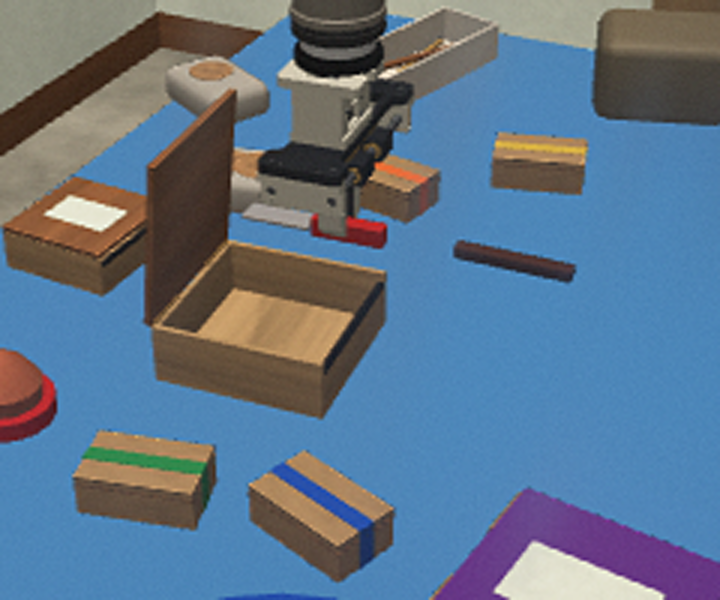

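View pics/wrist8.png

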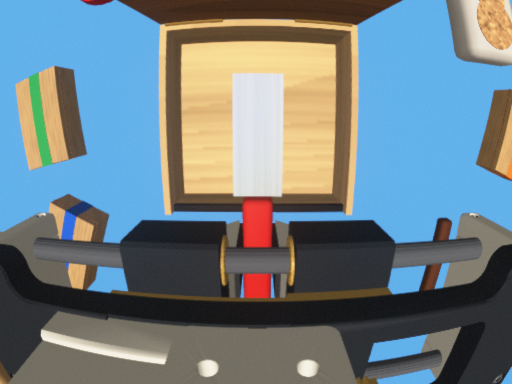

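```bash
python3 -c "
from h import *
to(.5573,.0618,.015,5)
"
```

```text
10.15 [0.5167 0.0263 0.15  ] [ 3.1413e+00 -1.6000e-03  8.7800e-02] [ 0.46  0.3  -0.48] 0.0153
row [0.0, -0.001, 0.0] [0.144, -0.106, 0.45] rows rot 1.0 rows lin 3.0
```

Request:
arm_command:
  motion:
    - [[0,0,0,0.144,-0.106,0,-1],[0,0,0,0.144,-0.106,0,-1],[0,0,0,0.144,-0.106,0.1,-1],[0,0,0,0.144,-0.106,0.2,-1],[0,0,0,0.144,-0.106,0.3,-1],[0,0,0,0.144,-0.106,0.38,-1],[0,0,0,0.144,-0.106,0.43,-1],[0,0,0,0.144,-0.106,0.445,-1]]

```text
time: 10.95
tool_pos: [0.5555, 0.0618, 0.0141]
tool_rot: [-3.141, 0.003, 0.088]
contact_force: [0.1, 0.3, -1.2]
opening: 0.0156
```

```bash
python3 -c "
from h import *
to(.5573,.0618,.015,5)
"
```

```text
10.95 [0.5555 0.0618 0.0141] [-3.1414e+00  2.9000e-03  8.8100e-02] [ 0.13  0.33 -1.18] 0.0156
row [-0.0, 0.002, 0.001] [0.006, 0.001, -0.003] rows rot 1.0 rows lin 1.0
```

Request:
arm_command:
  motion:
    - [[0,0,0,0,0,0,-0.3],[0,0,0,0,0,0,-0.3],[0,0,0,0,0,0,-0.3],[0,0,0,0,0,0,-0.3],[0,0,0,0,0,-0.15,-0.3],[0,0,0,0,0,-0.3,-0.3],[0,0,0,0,0,-0.45,-0.3],[0,0,0,0,0,-0.5,-0.3]]

```text
time: 11.75
tool_pos: [0.5583, 0.0618, 0.1718]
tool_rot: [3.14, -0.009, 0.088]
contact_force: [0.1, -1.2, 0.0]
opening: 0.0322
```

```bash
python3 -c "
from h import *
to(.429,-.212,.12,2.4)
for n in ['side','wrist']:
    d=robot.read_camera(n);cv2.imwrite('pics/%s9.png'%n,d['image'][:,:,::-1])
"
```

```text
11.75 [0.5583 0.0618 0.1718] [ 3.1405 -0.0092  0.0881] [ 0.07 -1.22  0.02] 0.0322
row [0.001, -0.006, 0.029] [-0.511, 0.871, 0.169] rows rot 1.0 rows lin 7.0
```

View pics/wrist9.png

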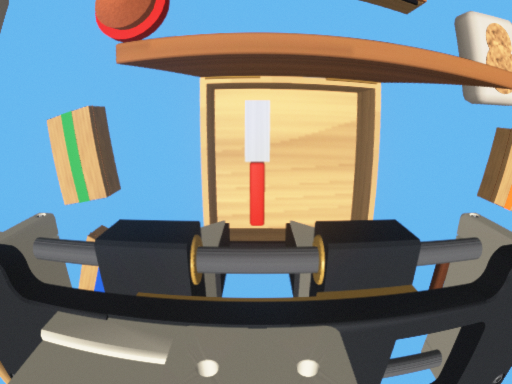

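Request:
arm_command:
  motion:
    - [[0,0,0.03,-0.511,0.871,0.169,1],[0,0,0.03,-0.511,0.871,0.169,1],[0,0,0.03,-0.511,0.871,0.169,1],[0,0,0.03,-0.511,0.871,0.169,1],[0,0,0.03,-0.511,0.871,0.169,1],[0,0,0.03,-0.511,0.871,0.169,1],[0,0,0.03,-0.511,0.871,0.169,1],[0,0,0.03,-0.511,0.871,0.169,1]]

```text
time: 12.65
tool_pos: [0.425, -0.2125, 0.1142]
tool_rot: [-3.14, 0.002, 0.037]
contact_force: [0.2, 0.4, 0.4]
opening: 0.0898
```

```bash
python3 -c "
from h import *
to(.429,-.212,.004,2.4)
for n in ['wrist']:
    d=robot.read_camera(n);cv2.imwrite('pics/%s10.png'%n,d['image'][:,:,::-1])
"
```

```text
12.65 [ 0.425  -0.2125  0.1142] [-3.1398e+00  2.0000e-03  3.7300e-02] [0.21 0.38 0.35] 0.0898
row [-0.001, 0.001, -0.003] [0.014, -0.001, 0.367] rows rot 1.0 rows lin 3.0
```

View pics/wrist10.png

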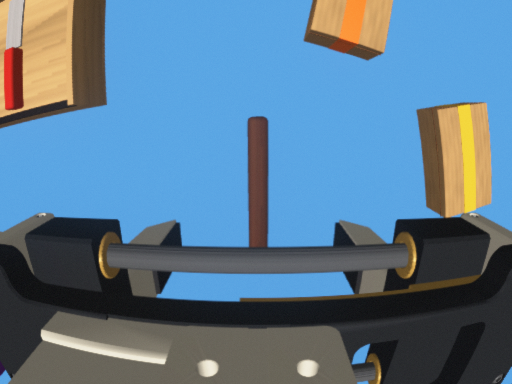

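Request:
arm_command:
  motion:
    - [[0,0,0,0.014,0,0.12,1],[0,0,0,0.014,0,0.24,1],[0,0,0,0.014,0,0.33,1],[0,0,0,0.014,0,0.365,1],[0,0,0,0.014,0,0.365,-1],[0,0,0,0.014,0,0.365,-1],[0,0,0,0.014,0,0.365,-1],[0,0,0,0.014,0,0.365,-1]]
  grip_force: 40

```text
time: 13.5
tool_pos: [0.4312, -0.2121, 0.0071]
tool_rot: [3.14, -0.002, 0.041]
contact_force: [0.2, -0.5, 0.6]
opening: 0.0642
```

Request:
arm_command:
  motion:
    - [[0,0,0,0,0,0,-1],[0,0,0,0,0,0,-1],[0,0,0,0,0,0,-1],[0,0,0,0,0,0,-1],[0,0,0,0,0,0,-1],[0,0,0,0,0,0,-1],[0,0,0,0,0,0,-1],[0,0,0,0,0,0,-1]]

```text
time: 14.3
tool_pos: [0.4305, -0.2118, 0.0059]
tool_rot: [3.141, 0.0, 0.041]
contact_force: [-0.3, -0.6, -0.2]
opening: 0.0179
```

Request:
arm_command:
  motion:
    - [[0,0,0,0,0,-0.1,-1],[0,0,0,0,0,-0.25,-1],[0,0,0,0,0,-0.4,-1],[0,0,0,0,0,-0.5,-1],[0,0,0,0,0,-0.5,-1]]

```text
time: 14.8
tool_pos: [0.4326, -0.2131, 0.1601]
tool_rot: [3.136, -0.007, 0.041]
contact_force: [0.4, 0.0, -0.9]
opening: 0.0177
```

```bash
python3 -c "
from h import *
to(.584+.0026,.032-.03,.15,5)
for n in ['wrist']:
    d=robot.read_camera(n);cv2.imwrite('pics/%s11.png'%n,d['image'][:,:,::-1])
"
```

```text
14.8 [ 0.4326 -0.2131  0.1601] [ 3.1362 -0.007   0.0409] [ 0.42  0.04 -0.89] 0.0177
row [0.004, -0.004, -0.03] [0.542, -0.696, 0.034] rows rot 1.0 rows lin 6.0
```

View pics/wrist11.png

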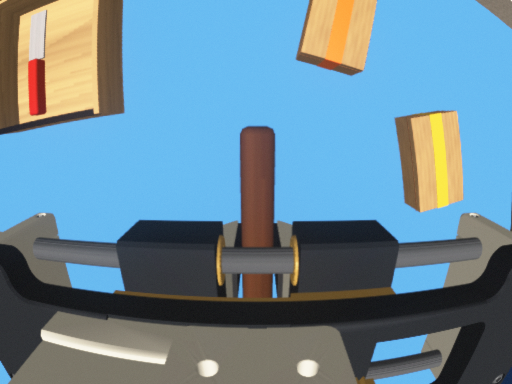

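Request:
arm_command:
  motion:
    - [[0,0,-0.03,0.526,-0.688,0,-1],[0,0,-0.03,0.526,-0.688,0,-1],[0,0,-0.03,0.526,-0.688,0,-1],[0,0,-0.03,0.526,-0.688,0,-1],[0,0,-0.03,0.526,-0.688,0,-1],[0,0,-0.03,0.526,-0.688,0,-1],[0,0,-0.03,0.526,-0.688,0,-1],[0,0,-0.03,0.526,-0.688,0,-1]]

```text
time: 15.65
tool_pos: [0.5785, 0.0002, 0.1544]
tool_rot: [-3.142, 0.003, 0.088]
contact_force: [0.1, 0.1, -0.1]
opening: 0.0173
```

```bash
python3 -c "
from h import *
to(.5818,-.0003,.013,5)
"
```

```text
15.65 [5.785e-01 2.000e-04 1.544e-01] [-3.1415  0.0032  0.0879] [ 0.08  0.15 -0.14] 0.0173
row [-0.0, 0.002, 0.0] [0.012, 0.003, 0.471] rows rot 1.0 rows lin 3.0
```

Request:
arm_command:
  motion:
    - [[0,0,0,0.008,0,0.1,-1],[0,0,0,0.008,0,0.2,-1],[0,0,0,0.008,0,0.3,-1],[0,0,0,0.008,0,0.4,-1],[0,0,0,0.008,0,0.45,-1],[0,0,0,0.008,0,0.472,-1],[0,0,0,0.008,0,0.472,-1]]

```text
time: 16.35
tool_pos: [0.5812, -0.0002, 0.0137]
tool_rot: [-3.141, 0.002, 0.086]
contact_force: [-0.0, 0.2, 0.3]
opening: 0.0173
```

Request:
arm_command:
  motion:
    - [[0,0,0,0,0,0,-0.3],[0,0,0,0,0,0,-0.3],[0,0,0,0,0,0,-0.3],[0,0,0,0,0,0,-0.3],[0,0,0,0,0,-0.15,-0.3],[0,0,0,0,0,-0.3,-0.3],[0,0,0,0,0,-0.45,-0.3],[0,0,0,0,0,-0.6,-0.3]]

```text
time: 17.15
tool_pos: [0.5818, 0.0013, 0.1965]
tool_rot: [3.141, -0.0, 0.088]
contact_force: [0.2, -0.3, -0.0]
opening: 0.0324
```

```bash
python3 -c "
from h import *
st()
for n in ['wrist','side','top']:
    d=robot.read_camera(n);cv2.imwrite('pics/%s12.png'%n,d['image'][:,:,::-1]);np.savez(n+'12.npz',**d)
    if n!='wrist':
        P=cloud(d);m=(P[...,2]>.1)&(P[...,2]<.24)&(P[...,0]>.62)&(P[...,0]<.72)&(P[...,1]>-.08)&(P[...,1]<.13);q=P[m];print(n,len(q),np.round(np.percentile(q,[2,50,98],axis=0),3))
"
```

```text
17.15 [0.5818 0.0013 0.1965] [ 3.1414e+00 -4.0000e-04  8.8200e-02] [ 0.21 -0.3  -0.04] 0.0324
side 1128 [[ 0.644 -0.041  0.103]
 [ 0.655  0.059  0.167]
 [ 0.668  0.125  0.229]]
top 153 [[0.645 0.068 0.103]
 [0.649 0.104 0.214]
 [0.657 0.121 0.232]]
```

View pics/wrist12.png

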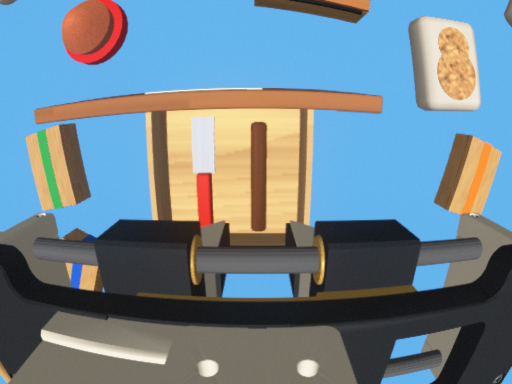

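View pics/side12.png

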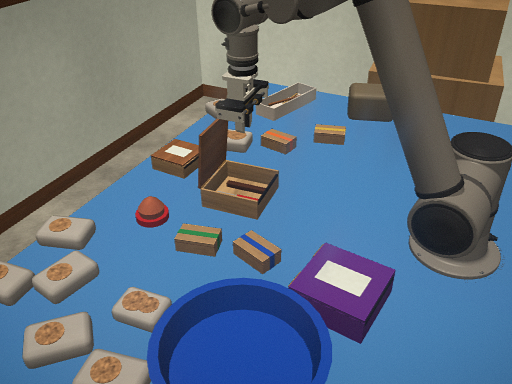

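Request:
arm_command:
  motion:
    - [[0,0,0,0,0,-0.15,-1],[0,0,0,0,0,-0.3,-1],[0,0,0,0.13,-0.03,-0.32,-1],[0,0,0,0.26,-0.08,-0.32,-1],[0,0,0,0.38,-0.1,-0.32,-1],[0,0,0,0.42,-0.1,-0.32,-1],[0,0,0,0.42,-0.1,-0.32,-1],[0,0,0,0.42,-0.1,-0.32,-1]]

```text
time: 18.1
tool_pos: [0.7044, 0.042, 0.2885]
tool_rot: [-3.141, 0.003, 0.088]
contact_force: [0.5, 0.7, -0.7]
opening: 0.0002
```

```bash
python3 -c "
from h import *
to(.705,.042,.19,5)
for n in ['wrist','side']:
    d=robot.read_camera(n);cv2.imwrite('pics/%s13.png'%n,d['image'][:,:,::-1])
"
```

```text
18.1 [0.7044 0.042  0.2885] [-3.1414e+00  3.1000e-03  8.8000e-02] [ 0.49  0.68 -0.66] 0.0002
row [-0.0, 0.002, 0.0] [0.003, 0.0, 0.328] rows rot 1.0 rows lin 2.0
```

View pics/side13.png

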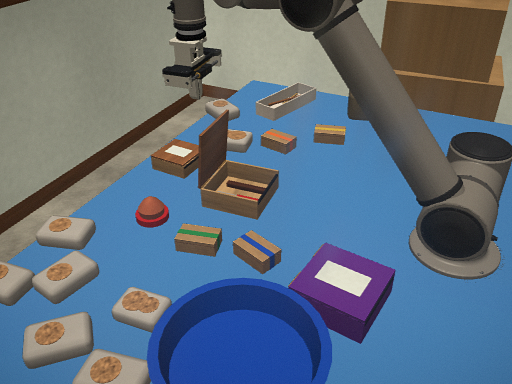

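Request:
arm_command:
  motion:
    - [[0,0,0,0,0,0.15,-1],[0,0,0,0,0,0.3,-1],[0,0,0,0,0,0.32,-1],[0,0,0,-0.07,0,0.32,-1],[0,0,0,-0.14,0,0.32,-1],[0,0,0,-0.21,0,0.32,-1],[0,0,0,-0.28,0,0.32,-1],[0,0,0,-0.35,0,0.32,-1]]

```text
time: 19.0
tool_pos: [0.6004, 0.0325, 0.1972]
tool_rot: [3.141, -0.004, 0.088]
contact_force: [1.0, 0.4, 0.2]
opening: 0.0004
```

```bash
python3 -c "
from h import *
st()
for n in ['side']:
    d=robot.read_camera(n);cv2.imwrite('pics/%s14.png'%n,d['image'][:,:,::-1])
"
```

```text
19.0 [0.6004 0.0325 0.1972] [ 3.1409 -0.0044  0.0876] [1.   0.38 0.24] 0.0004
```

View pics/side14.png

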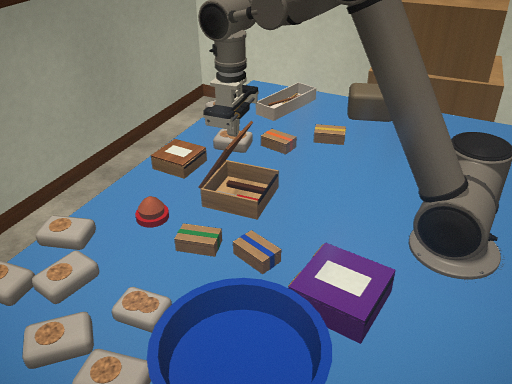

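Request:
arm_command:
  motion:
    - [[0,0,0,-0.07,0,0.05,-1],[0,0,0,-0.137,0,0.107,-1],[0,0,0,-0.18,0,0.16,-1],[0,0,0,-0.22,0,0.217,-1],[0,0,0,-0.24,0,0.27,-1],[0,0,0,-0.253,0,0.323,-1],[0,0,0,-0.263,0,0.37,-1],[0,0,0,-0.267,0,0.405,-1]]

```text
time: 19.85
tool_pos: [0.5217, 0.0256, 0.0738]
tool_rot: [3.141, -0.002, 0.088]
contact_force: [-0.7, -0.4, 0.4]
opening: 0.0006
```

```bash
python3 -c "
from h import *
st()
for n in ['side']:
    d=robot.read_camera(n);cv2.imwrite('pics/%s15.png'%n,d['image'][:,:,::-1])
"
```

```text
19.85 [0.5217 0.0256 0.0738] [ 3.1411e+00 -2.3000e-03  8.7600e-02] [-0.69 -0.45  0.42] 0.0006
```

View pics/side15.png

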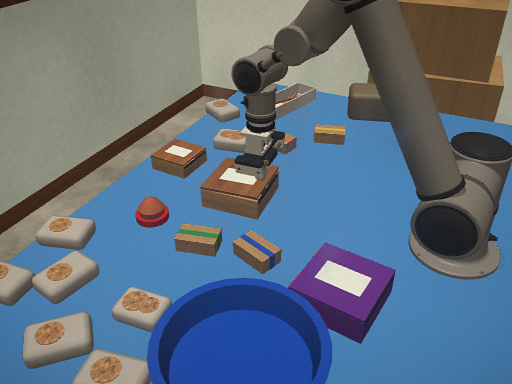

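Request:
arm_command:
  motion:
    - [[0,0,0,0,0,0.01,-1],[0,0,0,0,0,0.02,-1],[0,0,0,0,0,0.024,-1],[0,0,0,0,0,0.024,-1]]

```text
time: 20.3
tool_pos: [0.5217, 0.0257, 0.068]
tool_rot: [3.141, -0.003, 0.088]
contact_force: [-3.6, -0.5, 15.6]
opening: 0.0004
```

Request:
arm_command:
  motion:
    - [[0,0,0,0,0,-0.1,0],[0,0,0,0,0,-0.25,1],[0,0,0,0,0,-0.4,1],[0,0,0,-0.1,0.2,-0.5,1],[0,0,0,-0.2,0.3,-0.5,1],[0,0,0,-0.3,0.4,-0.5,1],[0,0,0,-0.3,0.5,-0.5,1],[0,0,0,-0.3,0.5,-0.5,1]]

```text
time: 21.1
tool_pos: [0.4441, -0.1351, 0.2168]
tool_rot: [3.139, -0.002, 0.083]
contact_force: [-0.8, 0.2, -0.2]
opening: 0.0598
```

```bash
cat > c.py <<'E'
from h import *
import sys
tag=sys.argv[1]
C={'green':(45,85,90),'yellow':(22,33,120),'orange':(5,15,150),'blue':(112,125,120)}
for n in ['top','side']:
    d=robot.read_camera(n);cv2.imwrite(f'pics/{n}{tag}.png',d['image'][:,:,::-1]);np.savez(f'{n}{tag}.npz',**d)
    P=cloud(d);H=hsv(d)
    m=(H[...,1]<60)&(H[...,2]>140)&(P[...,0]>.5)&(P[...,0]<.67)&(abs(P[...,1]-.03)<.08)&(P[...,2]<.085)
    q=P[(abs(P[...,0]-.585)<.08)&(abs(P[...,1]-.03)<.07)&(P[...,2]>.05)&(P[...,2]<.09)]
    if len(q)>50: print(n,'lid slope',np.round(np.linalg.lstsq(np.c_[q,np.ones(len(q))][:,[0,1,3]],q[:,2],rcond=None)[0],4))
    if m.sum()>100: print(n,'panel',mrect(d,m,.068))
    hm=np.nan_to_num(P[...,2]);X=P[...,0];Y=P[...,1]
    for k,(a,b,smin) in C.items():
        t=((H[...,0]>=a)&(H[...,0]<=b)&(H[...,1]>smin)&(hm>.03)&(hm<.3)&(X>.33)&(X<.8)&(abs(Y)<.5)).astype(np.uint8)
        nn,l,s,c=cv2.connectedComponentsWithStats(t)
        if nn<2: continue
        i=1+np.argmax(s[1:,4])
        if s[i,4]<20: continue
        ztop=np.percentile(hm[l==i],80);cp=P[l==i].mean(0)
        # card top around tape
        r=(abs(hm-ztop)<.006)&(np.hypot(X-cp[0],Y-cp[1])<.075)&(((H[...,0]<25)&(H[...,1]>40))|(l==i))
        n2,l2,s2,_=cv2.connectedComponentsWithStats(r.astype(np.uint8));j=np.bincount(l2[(l==i)&r]).argmax() if ((l==i)&r).any() else 0
        if j: print(n,k,'z',round(ztop,4),mrect(d,l2==j,ztop if ztop>.06 else .04),'tape',mrect(d,(l==i)&(abs(hm-ztop)<.006),ztop if ztop>.06 else .04))
E
python3 c.py 16; python3 -c "from h import *;st()"
```

```text
top lid slope [0.0007 0.0002 0.0674]
top panel (array([0.5854, 0.0305]), array([105.9,  64.9]), np.float64(4.93))
top green z 0.0416 (array([0.575 , 0.2687]), array([103. ,  61.7]), np.float64(14.99)) tape (array([0.5752, 0.269 ]), array([106.2,  13.2]), np.float64(14.06))
top yellow z 0.0418 (array([ 0.453 , -0.4223]), array([78.4, 48. ]), np.float64(-25.97)) tape (array([ 0.4481, -0.4194]), array([49.6, 12.9]), np.float64(13.54))
top orange z 0.0413 (array([ 0.6601, -0.3147]), array([89.2, 62. ]), np.float64(-3.01)) tape (array([ 0.6355, -0.3109]), array([34.9, 16.3]), np.float64(-9.54))
side lid slope [0.0006 0.003  0.0668]
side panel (array([0.5819, 0.0332]), array([103.3,  63.6]), np.float64(4.82))
side green z 0.0408 (array([0.5723, 0.2755]), array([104.3,  67.7]), np.float64(13.33)) tape (array([0.5739, 0.2715]), array([106.3,  16.3]), np.float64(14.06))
side yellow z 0.0402 (array([ 0.4683, -0.4019]), array([103.1,  72. ]), np.float64(16.16)) tape (array([ 0.4677, -0.4093]), array([94.9, 10.9]), np.float64(14.71))
side orange z 0.0648 (array([0.7501, 0.2336]), array([29.2, 27.3]), np.float64(-77.04)) tape (array([0.7514, 0.2339]), array([29.1, 20.7]), np.float64(80.81))
21.2 [ 0.4444 -0.1321  0.2162] [ 3.1412e+00 -1.2000e-03  8.5800e-02] [-0.29 -0.13 -0.03] 0.0678
```

View pics/side16.png

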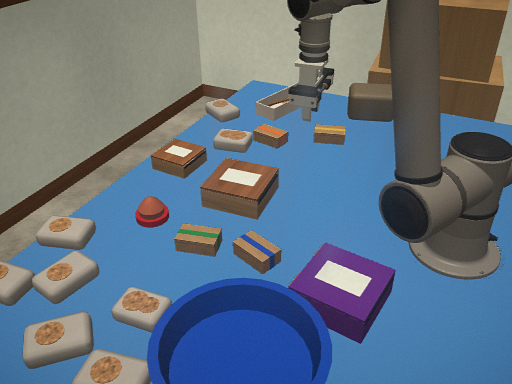

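View pics/top16.png

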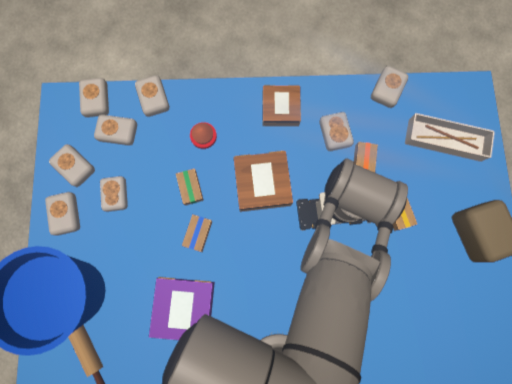

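```bash
python3 -c "
from h import *
to(.5745,.27,.12,14.1)"
```

```text
21.2 [ 0.4444 -0.1321  0.2162] [ 3.1412e+00 -1.2000e-03  8.5800e-02] [-0.29 -0.13 -0.03] 0.0678
row [0.0, -0.001, -0.102] [0.547, -1.298, 0.321] rows rot 2.0 rows lin 9.0
```

Request:
arm_command:
  motion:
    - [[0,0,-0.05,0.3,-0.7,0,1],[0,0,-0.05,0.3,-0.7,0,1],[0,0,-0.05,0.3,-0.7,0,1],[0,0,-0.05,0.3,-0.7,0,1],[0,0,-0.05,0.3,-0.7,0,1]]

```text
time: 21.7
tool_pos: [0.5157, 0.0905, 0.2157]
tool_rot: [-3.141, -0.001, 0.171]
contact_force: [0.2, -0.9, 0.8]
opening: 0.0917
```

```bash
python3 -c "
from h import *
to(.5745,.27,.12,14.1)"
```

```text
21.7 [0.5157 0.0905 0.2157] [-3.1407e+00 -6.0000e-04  1.7070e-01] [ 0.21 -0.9   0.8 ] 0.0917
row [-0.001, -0.0, -0.048] [0.295, -0.556, 0.32] rows rot 1.0 rows lin 5.0
```

Request:
arm_command:
  motion:
    - [[0,0,-0.048,0.295,-0.56,0.2,1],[0,0,-0.048,0.295,-0.56,0.2,1],[0,0,-0.048,0.295,-0.56,0.2,1],[0,0,-0.048,0.295,-0.56,0.2,1],[0,0,-0.048,0.295,-0.56,0.32,1],[0,0,-0.048,0.295,-0.56,0.32,1],[0,0,-0.048,0.295,-0.56,0.32,1]]

```text
time: 22.4
tool_pos: [0.5739, 0.2666, 0.1194]
tool_rot: [3.141, 0.002, 0.243]
contact_force: [-0.0, 0.0, 0.7]
opening: 0.0917
```

```bash
python3 c.py 17; python3 -c "
from h import *
d=robot.read_camera('wrist');cv2.imwrite('pics/wrist17.png',d['image'][:,:,::-1]);to(.5745,.27,.008,14.1)"
```

```text
top lid slope [0.0019 0.0007 0.0668]
top panel (array([0.5853, 0.0304]), array([105.9,  64.7]), np.float64(4.83))
top yellow z 0.0418 (array([ 0.473, -0.41 ]), array([101.3,  65.1]), np.float64(16.02)) tape (array([ 0.4738, -0.4119]), array([102.,  13.]), np.float64(15.25))
top orange z 0.0418 (array([ 0.6474, -0.3113]), array([96. , 61.9]), np.float64(-11.43)) tape (array([ 0.6233, -0.3079]), array([46.3, 14.8]), np.float64(-9.02))
side lid slope [0.0007 0.0024 0.0667]
side panel (array([0.582 , 0.0333]), array([103.4,  63.7]), np.float64(5.15))
side green z 0.041 (array([0.5725, 0.2754]), array([104.4,  67.3]), np.float64(13.5)) tape (array([0.5739, 0.2715]), array([106.3,  16.3]), np.float64(14.06))
side yellow z 0.0402 (array([ 0.4682, -0.4019]), array([103.2,  72.2]), np.float64(15.44)) tape (array([ 0.4857, -0.4041]), array([58.3, 11.3]), np.float64(15.12))
side orange z 0.0614 (array([0.7492, 0.2342]), array([37.3, 32.4]), np.float64(-40.7)) tape (array([0.7484, 0.2343]), array([35.4, 32. ]), np.float64(-38.76))
22.55 [0.5757 0.2658 0.1218] [-3.1414 -0.0032  0.2411] [-0.47 -0.29  0.06] 0.0917
row [-0.0, -0.002, -0.003] [-0.002, -0.015, 0.379] rows rot 1.0 rows lin 3.0
```

View pics/wrist17.png

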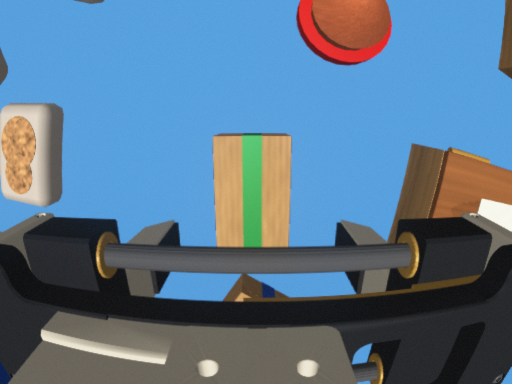

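View pics/top17.png

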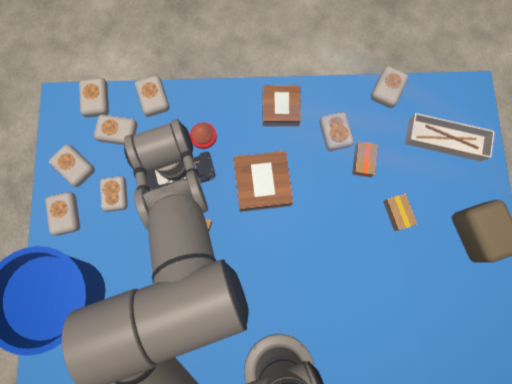

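Request:
arm_command:
  motion:
    - [[0,0,0,-0.003,-0.01,0.12,1],[0,0,0,-0.003,-0.01,0.24,1],[0,0,0,-0.003,-0.01,0.33,1],[0,0,0,-0.003,-0.01,0.365,1],[0,0,0,-0.003,-0.01,0.365,-1],[0,0,0,-0.003,-0.01,0.365,-1],[0,0,0,-0.003,-0.01,0.365,-1],[0,0,0,-0.003,-0.01,0.365,-1]]
  grip_force: 30

```text
time: 23.35
tool_pos: [0.5742, 0.269, 0.0118]
tool_rot: [-3.141, -0.003, 0.242]
contact_force: [-0.7, 2.0, 1.1]
opening: 0.0646
```

Request:
arm_command:
  motion:
    - [[0,0,0,0,0,0,-1],[0,0,0,0,0,0,-1],[0,0,0,0,0,-0.1,-1],[0,0,0,0,0,-0.25,-1],[0,0,0,0,0,-0.4,-1],[0,0,0,0,0,-0.45,-1]]

```text
time: 23.95
tool_pos: [0.5752, 0.2694, 0.1505]
tool_rot: [-3.141, -0.008, 0.242]
contact_force: [0.2, 0.3, -2.3]
opening: 0.064
```

```bash
python3 -c "
from h import *
d=robot.read_camera('wrist');cv2.imwrite('pics/wrist18.png',d['image'][:,:,::-1]);to(.5837,.0318,.145,4.9)"
```

```text
24.0 [0.5754 0.2694 0.1512] [-3.141  -0.0092  0.242 ] [ 1.87  0.81 -0.58] 0.0638
row [-0.001, -0.006, 0.1] [-0.163, 0.776, 0.019] rows rot 2.0 rows lin 5.0
```

View pics/wrist18.png

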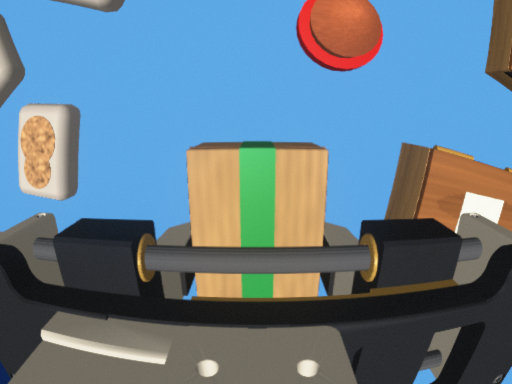

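```bash
cat >> h.py <<'E'
def wcloud(d):
    f=f_of(d);h,w=d["z_map"].shape;u,v=np.meshgrid(np.arange(w),np.arange(h));a=(u-d["cx"]);b=(v-d["cy"]);r=np.hypot(a,b)+1e-9
    t=np.tan(r/f);z=d["z_map"].astype(float);P=np.stack([z*t*a/r,z*t*b/r,z],-1);M=d["cam_to_world"];P=P@M[:3,:3].T+M[:3,3];P[d["z_map"]==0]=np.nan;return P
def held():
    s=robot.observe();d=robot.read_camera('wrist');P=wcloud(d);Q=R.from_euler('xyz',s['tool_rot']).inv().apply((P-s['tool_pos']).reshape(-1,3)).reshape(P.shape)
    H=hsv(d);m=(Q[...,2]<-.015)&(Q[...,2]>-.05)&(abs(Q[...,1])<.028)&(Q[...,0]>.005)&(Q[...,0]<.08)&(H[...,1]>60);q=Q[m]
    print('held top z(tool)',np.round(np.median(q[:,2]),4),'far edge x',np.round(np.percentile(q[:,0],[95,99,99.8]),4),len(q))
E
python3 -c "
from h import *
held()"
```

```text
held top z(tool) -0.0281 far edge x [0.0544 0.0555 0.0556] 12245
```

Request:
arm_command:
  motion:
    - [[0,0,0.1,-0.171,0.776,0,-1],[0,0,0.1,-0.171,0.776,0,-1],[0,0,0.1,-0.171,0.776,0,-1],[0,0,0.1,-0.171,0.776,0,-1],[0,0,0.1,-0.171,0.776,0,-1],[0,0,0.1,-0.171,0.776,0,-1],[0,0,0.1,-0.171,0.776,0,-1],[0,0,0.1,-0.171,0.776,0,-1]]

```text
time: 24.85
tool_pos: [0.5785, 0.0313, 0.1439]
tool_rot: [-3.141, 0.002, 0.085]
contact_force: [-0.7, -0.7, -2.1]
opening: 0.0638
```

```bash
python3 -c "
from h import *
to(.5812,.0318,.0805,4.9)
d=robot.read_camera('wrist');cv2.imwrite('pics/wrist19.png',d['image'][:,:,::-1])"
```

```text
24.85 [0.5785 0.0313 0.1439] [-3.1409e+00  2.1000e-03  8.5500e-02] [-0.67 -0.67 -2.14] 0.0638
row [-0.0, 0.001, -0.0] [0.01, -0.001, 0.211] rows rot 1.0 rows lin 2.0
```

View pics/wrist19.png

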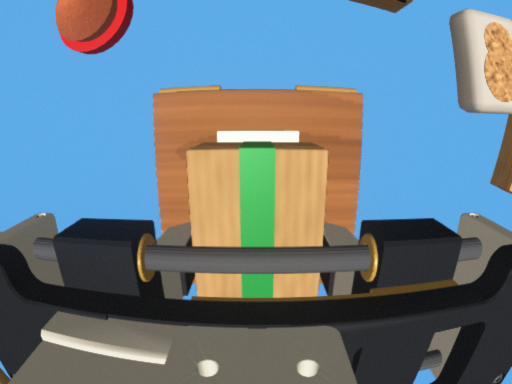

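Request:
arm_command:
  motion:
    - [[0,0,0,0.008,0,0.07,-1],[0,0,0,0.008,0,0.14,-1],[0,0,0,0.008,0,0.19,-1],[0,0,0,0.008,0,0.212,-1],[0,0,0,0.008,0,0.212,-1]]

```text
time: 25.4
tool_pos: [0.5812, 0.0317, 0.081]
tool_rot: [-3.141, 0.001, 0.087]
contact_force: [0.2, -0.1, -1.7]
opening: 0.0634
```

```bash
python3 -c "
from h import *
to(.5812,.0318,.0805,4.9);held()"
```

```text
25.4 [0.5812 0.0317 0.081 ] [-3.1414e+00  1.1000e-03  8.6500e-02] [ 0.17 -0.08 -1.69] 0.0634
row [-0.0, 0.001, 0.001] [-0.0, -0.0, 0.002] rows rot 1.0 rows lin 1.0
held top z(tool) -0.0283 far edge x [0.0543 0.0553 0.0554] 12240
```

Request:
arm_command:
  motion:
    - [[0,0,0,0,0,0.002,0.6],[0,0,0,0,0,0.002,0.8],[0,0,0,0,0,0.002,0.8],[0,0,0,0,0,-0.15,0.8],[0,0,0,0,0,-0.3,0.8],[0,0,0,0,0,-0.45,1],[0,0,0,0,0,-0.5,1]]

```text
time: 26.15
tool_pos: [0.5835, 0.0303, 0.2374]
tool_rot: [3.14, -0.009, 0.085]
contact_force: [0.4, -0.3, 0.3]
opening: 0.0907
```

```bash
python3 -c "
from h import *
to(.424,.245,.14,-18.6)
d=robot.read_camera('wrist');cv2.imwrite('pics/wrist20.png',d['image'][:,:,::-1]);np.savez('wrist20.npz',**d)"
```

```text
26.15 [0.5835 0.0303 0.2374] [ 3.14   -0.0093  0.0847] [ 0.42 -0.25  0.35] 0.0907
row [-0.0, -0.006, 0.261] [-0.472, -0.758, 0.319] rows rot 3.0 rows lin 6.0
```

View pics/wrist20.png

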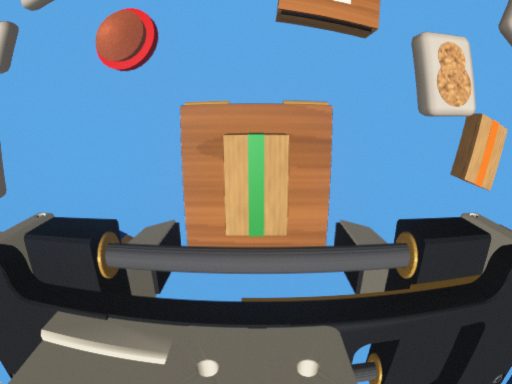

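Request:
arm_command:
  motion:
    - [[0,0,0.09,-0.157,-0.25,0,1],[0,0,0.18,-0.314,-0.5,0.05,1],[0,0,0.261,-0.472,-0.758,0.15,1],[0,0,0.261,-0.472,-0.758,0.25,1],[0,0,0.261,-0.472,-0.758,0.319,1],[0,0,0.261,-0.472,-0.758,0.319,1],[0,0,0.261,-0.472,-0.758,0.319,1]]

```text
time: 26.9
tool_pos: [0.416, 0.2465, 0.1321]
tool_rot: [3.137, 0.007, -0.321]
contact_force: [1.0, -0.3, 0.6]
opening: 0.0918
```

```bash
cat > w.py <<'E'
from h import *
import sys
# cartons seen by the wrist camera: top-face rectangle of points near given xy, ztop
def wtop(x,y,zt,rad=.075,save=None):
    s=robot.observe();d=robot.read_camera('wrist')
    if save: cv2.imwrite(save,d['image'][:,:,::-1])
    P=wcloud(d);H=hsv(d);m=(abs(P[...,2]-zt)<.006)&(np.hypot(P[...,0]-x,P[...,1]-y)<rad)
    n,l,ss,c=cv2.connectedComponentsWithStats(m.astype(np.uint8))
    i=1+np.argmax(ss[1:,4]);p=P[l==i];print('wrist',len(p),np.round(p[:,2].mean(),4),*rect(p))
if __name__=='__main__': wtop(float(sys.argv[1]),float(sys.argv[2]),float(sys.argv[3]),save='pics/%s.png'%sys.argv[4])
E
python3 w.py .424 .245 .04 w21; python3 -c "
from h import *
st()
for n in ['top','side']:
    d=robot.read_camera(n) if n=='side' else dict(np.load('top16.npz'));P=cloud(d);H=hsv(d)
    m=(abs(P[...,2]-.04)<.007)&(np.hypot(P[...,0]-.424,P[...,1]-.245)<.08);print(n,rect(P[m]),mrect(d,m,.04))
"
```

```text
wrist 8418 0.0399 [424.9 245.6] [104.9  64.3] -18.5
26.95 [0.4187 0.2458 0.1339] [ 3.1385  0.0036 -0.3219] [-0.36  0.21  0.52] 0.0921
top (array([423.8, 244.8]), array([104.4,  64.6]), -19.4) (array([0.4233, 0.2444]), array([104.,  65.]), np.float64(-19.05))
side (array([423.9, 247.5]), array([108.8,  68.8]), -19.0) (array([0.4202, 0.2516]), array([107.6,  67.7]), np.float64(-19.28))
```

View pics/w21.png

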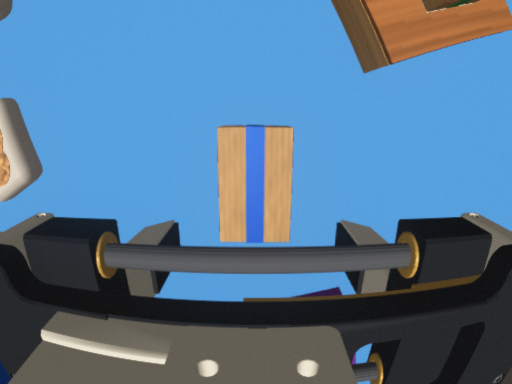

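```bash
python3 -c "
from h import *
d=dict(np.load('wrist20.npz'));P=wcloud(d)
for z in (.108,.068):
    m=(abs(P[...,2]-z)<.006)&(abs(P[...,0]-.584)<.11)&(abs(P[...,1]-.032)<.11);print(z,m.sum(),rect(P[m]))
to(.4249,.2456,.012,-18.5)
"
```

```text
0.108 6422 (array([585. ,  31.4]), array([105.4,  63.8]), 5.2)
0.068 14752 (array([587.5,  31.5]), array([172.3, 170.8]), 4.9)
27.0 [0.4206 0.2453 0.1351] [ 3.1404e+00  9.0000e-04 -3.2330e-01] [ 0.47 -0.48  0.28] 0.092
row [0.001, 0.001, -0.0] [0.014, -0.006, 0.41] rows rot 1.0 rows lin 3.0
```

Request:
arm_command:
  motion:
    - [[0,0,0,0.014,-0.006,0.12,1],[0,0,0,0.014,-0.006,0.24,1],[0,0,0,0.014,-0.006,0.36,1],[0,0,0,0.014,-0.006,0.41,1],[0,0,0,0.014,-0.006,0.41,0],[0,0,0,0.014,-0.006,0.41,-1],[0,0,0,0.014,-0.006,0.41,-1],[0,0,0,0.014,-0.006,0.41,-1]]

```text
time: 27.8
tool_pos: [0.4269, 0.2456, 0.0141]
tool_rot: [-3.14, -0.002, -0.325]
contact_force: [-1.0, -3.2, 1.7]
opening: 0.0645
```

Request:
arm_command:
  motion:
    - [[0,0,0,0,0,0,-1],[0,0,0,0,0,0,-1],[0,0,0,0,0,0,-1]]

```text
time: 28.1
tool_pos: [0.4268, 0.2455, 0.0141]
tool_rot: [-3.14, -0.002, -0.325]
contact_force: [0.1, -2.4, 6.6]
opening: 0.0636
```

Request:
arm_command:
  motion:
    - [[0,0,0,0,0,-0.1,-1],[0,0,0,0,0,-0.25,-1],[0,0,0,0,0,-0.4,-1],[0,0,0,0,0,-0.55,-1],[0,0,0,0,0,-0.62,-1],[0,0,0,0,0,-0.62,-1]]

```text
time: 28.7
tool_pos: [0.4272, 0.2462, 0.2021]
tool_rot: [-3.137, -0.006, -0.325]
contact_force: [0.2, 0.3, -2.5]
opening: 0.0638
```

```bash
python3 -c "
from h import *
held();to(.586,.0315,.19,5)
"
```

```text
held top z(tool) -0.0258 far edge x [0.0496 0.0505 0.0507] 10626
28.75 [0.426  0.2457 0.1996] [-3.1399e+00 -2.1000e-03 -3.2490e-01] [ 0.17  0.2  -2.75] 0.0637
row [-0.001, -0.002, -0.262] [0.733, 0.506, 0.033] rows rot 3.0 rows lin 6.0
```

Request:
arm_command:
  motion:
    - [[0,0,-0.09,0.24,0.17,0,-1],[0,0,-0.18,0.42,0.3,0,-1],[0,0,-0.264,0.6,0.4,0,-1],[0,0,-0.264,0.737,0.509,0,-1],[0,0,-0.264,0.737,0.509,0.02,-1],[0,0,-0.264,0.737,0.509,0.02,-1],[0,0,-0.264,0.737,0.509,0.02,-1],[0,0,-0.264,0.737,0.509,0.02,-1]]

```text
time: 29.55
tool_pos: [0.5852, 0.0298, 0.1899]
tool_rot: [-3.14, 0.005, 0.088]
contact_force: [-0.1, 0.5, -2.6]
opening: 0.0638
```

```bash
python3 -c "
from h import *
held();to(.5875,.0315,.1225,5)
"
```

```text
held top z(tool) -0.0258 far edge x [0.0497 0.0505 0.0507] 10622
29.6 [0.5851 0.0307 0.1906] [-3.1405  0.0042  0.0894] [-0.24  1.24 -3.3 ] 0.0639
row [-0.001, 0.003, 0.001] [0.009, -0.002, 0.227] rows rot 1.0 rows lin 2.0
```

Request:
arm_command:
  motion:
    - [[0,0,0,0.009,-0.002,0.08,-1],[0,0,0,0.009,-0.002,0.15,-1],[0,0,0,0.009,-0.002,0.2,-1],[0,0,0,0.009,-0.002,0.225,-1],[0,0,0,0.009,-0.002,0.225,-1],[0,0,0,0.009,-0.002,0.225,-1]]

```text
time: 30.2
tool_pos: [0.5892, 0.0316, 0.1259]
tool_rot: [3.141, -0.001, 0.09]
contact_force: [0.4, -0.2, -2.5]
opening: 0.0636
```

```bash
python3 -c "
from h import *
to(.5875,.0315,.1222,5)
"
```

```text
30.2 [0.5892 0.0316 0.1259] [ 3.1414e+00 -8.0000e-04  9.0400e-02] [ 0.44 -0.19 -2.48] 0.0636
row [0.0, -0.0, 0.002] [-0.006, -0.0, 0.012] rows rot 1.0 rows lin 1.0
```

Request:
arm_command:
  motion:
    - [[0,0,0,-0.006,0,0.006,-1],[0,0,0,-0.006,0,0.012,-1],[0,0,0,-0.006,0,0.012,-1],[0,0,0,-0.006,0,0.012,-1]]

```text
time: 30.6
tool_pos: [0.5874, 0.0308, 0.1221]
tool_rot: [3.142, -0.001, 0.089]
contact_force: [-0.8, 0.6, -1.0]
opening: 0.0633
```

Request:
arm_command:
  motion:
    - [[0,0,0,0,0,0,0.6],[0,0,0,0,0,0,0.8],[0,0,0,0,0,0,0.8],[0,0,0,0,0,-0.15,0.8],[0,0,0,0,0,-0.3,0.8],[0,0,0,0,0,-0.42,1],[0,0,0,0,0,-0.42,1]]

```text
time: 31.3
tool_pos: [0.5899, 0.0306, 0.2539]
tool_rot: [3.14, -0.011, 0.09]
contact_force: [0.6, 0.1, -0.7]
opening: 0.0911
```

```bash
python3 w.py .585 .031 .148 w22; python3 c.py 22; python3 -c "
from h import *
to(.5,-.25,.22,15)"
```

```text
wrist 7118 0.1479 [587.4  30.6] [100.9  64. ] 5.2
top lid slope [-0.0022  0.0039  0.0692]
top yellow z 0.0418 (array([ 0.473 , -0.4101]), array([101.6,  64.7]), np.float64(15.88)) tape (array([ 0.4742, -0.4122]), array([102.2,  13.4]), np.float64(15.24))
top orange z 0.0423 (array([ 0.6472, -0.3111]), array([96.2, 61.5]), np.float64(-11.59)) tape (array([ 0.6232, -0.3077]), array([46., 15.]), np.float64(-9.23))
side lid slope [0.0057 0.0036 0.0671]
side yellow z 0.0409 (array([ 0.4678, -0.4029]), array([103.4,  71.1]), np.float64(13.06)) tape (array([ 0.4679, -0.4089]), array([94.3, 11.3]), np.float64(15.17))
side orange z 0.0639 (array([0.7502, 0.2343]), array([33.2, 30. ]), np.float64(70.82)) tape (array([0.7515, 0.2337]), array([31.2, 23.9]), np.float64(78.44))
31.45 [0.5869 0.0308 0.2469] [-3.1415e+00  1.2000e-03  8.9400e-02] [-0.47 -0.39 -0.7 ] 0.0918
row [-0.0, 0.001, -0.11] [-0.372, 0.906, 0.09] rows rot 2.0 rows lin 6.0
```

View pics/w22.png

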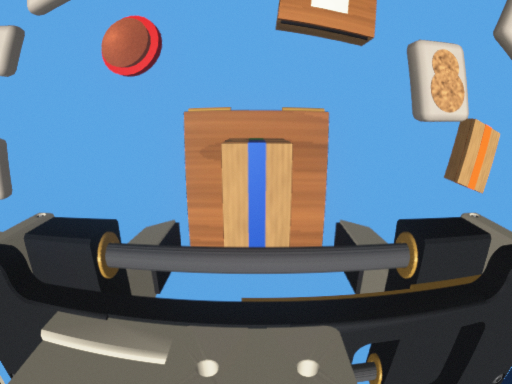

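View pics/side22.png

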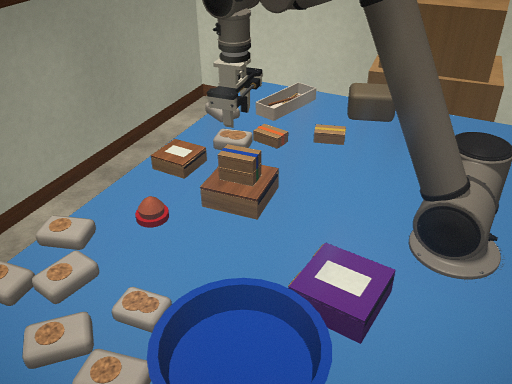

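```bash
python3 -c "
from h import *
to(.5,-.2,.24,12)"
```

```text
31.45 [0.5869 0.0308 0.2469] [-3.1415e+00  1.2000e-03  8.9400e-02] [-0.47 -0.39 -0.7 ] 0.0918
row [-0.0, 0.001, -0.076] [-0.357, 0.74, 0.023] rows rot 1.0 rows lin 5.0
```

Request:
arm_command:
  motion:
    - [[0,0,-0.076,-0.357,0.74,0,1],[0,0,-0.076,-0.357,0.74,0,1],[0,0,-0.076,-0.357,0.74,0,1],[0,0,-0.076,-0.357,0.74,0,1],[0,0,-0.076,-0.357,0.74,0,1],[0,0,-0.076,-0.357,0.74,0.05,1],[0,0,-0.076,-0.357,0.74,0.05,1]]

```text
time: 32.15
tool_pos: [0.4984, -0.2004, 0.2294]
tool_rot: [-3.137, 0.005, 0.206]
contact_force: [0.1, -0.2, -0.0]
opening: 0.0918
```

```bash
python3 -c "
from h import *
to(.468,-.41,.14,15.4)"
```

```text
32.15 [ 0.4984 -0.2004  0.2294] [-3.137   0.0051  0.2059] [ 0.09 -0.16 -0.03] 0.0918
row [-0.003, 0.003, -0.04] [-0.24, 0.665, 0.296] rows rot 1.0 rows lin 5.0
```

Request:
arm_command:
  motion:
    - [[0,0,-0.04,-0.24,0.665,0.296,1],[0,0,-0.04,-0.24,0.665,0.296,1],[0,0,-0.04,-0.24,0.665,0.296,1],[0,0,-0.04,-0.24,0.665,0.296,1],[0,0,-0.04,-0.24,0.665,0.296,1],[0,0,-0.04,-0.24,0.665,0.296,1],[0,0,-0.04,-0.24,0.665,0.296,1]]

```text
time: 32.85
tool_pos: [0.4715, -0.4089, 0.1428]
tool_rot: [-3.139, 0.001, 0.272]
contact_force: [0.4, 0.6, 0.2]
opening: 0.0916
```

```bash
python3 w.py .472 -.41 .04 w23;  python3 -c "
from h import *
to(.472,-.41,.012,15.4)"
```

```text
wrist 7644 0.04 [ 473.5 -411.1] [104.7  64.1] 15.4
32.9 [ 0.472  -0.4085  0.1436] [-3.1401e+00  2.0000e-04  2.7290e-01] [0.04 0.45 1.05] 0.092
row [-0.001, 0.0, 0.003] [-0.001, 0.006, 0.439] rows rot 1.0 rows lin 3.0
```

View pics/w23.png

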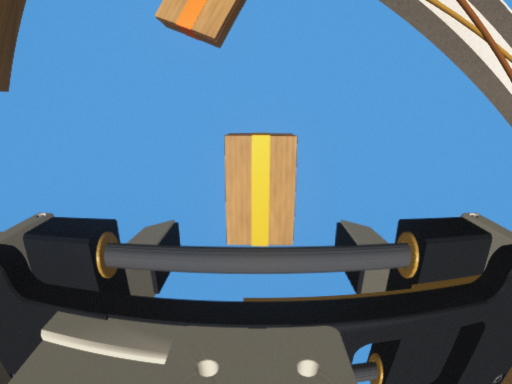

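Request:
arm_command:
  motion:
    - [[0,0,0,0.002,0.009,0.12,1],[0,0,0,0.002,0.009,0.24,1],[0,0,0,0.002,0.009,0.36,1],[0,0,0,0.002,0.009,0.435,1],[0,0,0,0.002,0.009,0.435,0],[0,0,0,0.002,0.009,0.435,-1],[0,0,0,0.002,0.009,0.435,-1],[0,0,0,0.002,0.009,0.435,-1]]

```text
time: 33.7
tool_pos: [0.4737, -0.4128, 0.0155]
tool_rot: [3.139, -0.001, 0.272]
contact_force: [0.4, 2.0, 1.4]
opening: 0.0645
```

Request:
arm_command:
  motion:
    - [[0,0,0,0,0,0,-1],[0,0,0,0,0,0,-1],[0,0,0,0,0,0,-1]]

```text
time: 34.0
tool_pos: [0.4736, -0.4128, 0.0154]
tool_rot: [3.139, -0.002, 0.272]
contact_force: [0.7, 1.7, 6.3]
opening: 0.0642
```

Request:
arm_command:
  motion:
    - [[0,0,0,0,0,-0.1,-1],[0,0,0,0,0,-0.25,-1],[0,0,0,0,0,-0.4,-1],[0,0,0,0,0,-0.55,-1],[0,0,0,0,0,-0.7,-1],[0,0,0,0,0,-0.77,-1],[0,0,0,0,0,-0.77,-1]]

```text
time: 34.7
tool_pos: [0.4737, -0.4136, 0.2489]
tool_rot: [3.134, -0.004, 0.272]
contact_force: [-0.1, -0.0, -2.1]
opening: 0.0635
```

```bash
python3 -c "
from h import *
held();to(.5,-.2,.24,10)
"
```

```text
held top z(tool) -0.0245 far edge x [0.0515 0.0526 0.053 ] 11232
34.75 [ 0.4729 -0.4127  0.2458] [ 3.1386e+00 -1.4000e-03  2.7160e-01] [-0.16 -0.46 -1.72] 0.064
row [0.002, -0.001, 0.062] [0.277, -0.659, 0.018] rows rot 1.0 rows lin 5.0
```

Request:
arm_command:
  motion:
    - [[0,0,0.062,0.277,-0.659,0,-1],[0,0,0.062,0.277,-0.659,0,-1],[0,0,0.062,0.277,-0.659,0,-1],[0,0,0.062,0.277,-0.659,0,-1],[0,0,0.062,0.277,-0.659,0,-1],[0,0,0.062,0.277,-0.659,0,-1]]

```text
time: 35.35
tool_pos: [0.4992, -0.1971, 0.2427]
tool_rot: [-3.139, 0.003, 0.178]
contact_force: [0.1, -0.7, -1.9]
opening: 0.0634
```

```bash
python3 -c "
from h import *
to(.586,.0315,.215,5)
"
```

```text
35.35 [ 0.4992 -0.1971  0.2427] [-3.1393e+00  2.7000e-03  1.7770e-01] [ 0.12 -0.68 -1.91] 0.0634
row [-0.001, 0.002, 0.058] [0.42, -0.699, 0.093] rows rot 1.0 rows lin 5.0
```

Request:
arm_command:
  motion:
    - [[0,0,0.058,0.42,-0.699,0,-1],[0,0,0.058,0.42,-0.699,0,-1],[0,0,0.058,0.42,-0.699,0,-1],[0,0,0.058,0.42,-0.699,0,-1],[0,0,0.058,0.42,-0.699,0,-1],[0,0,0.058,0.42,-0.699,0.09,-1],[0,0,0.058,0.42,-0.699,0.09,-1],[0,0,0.058,0.42,-0.699,0.09,-1]]

```text
time: 36.15
tool_pos: [0.587, 0.0272, 0.2161]
tool_rot: [3.141, 0.003, 0.082]
contact_force: [0.1, 0.8, -1.3]
opening: 0.0638
```

```bash
python3 -c "
from h import *
held();to(.586,.0315,.1638,5)
d=robot.read_camera('wrist');cv2.imwrite('pics/w24.png',d['image'][:,:,::-1])"
```

```text
held top z(tool) -0.0245 far edge x [0.0516 0.0527 0.053 ] 11241
36.2 [0.5875 0.027  0.2173] [3.1411e+00 9.0000e-04 8.1200e-02] [-0.28  0.82 -0.99] 0.0636
row [0.0, 0.001, -0.004] [-0.004, -0.016, 0.178] rows rot 1.0 rows lin 2.0
```

View pics/w24.png

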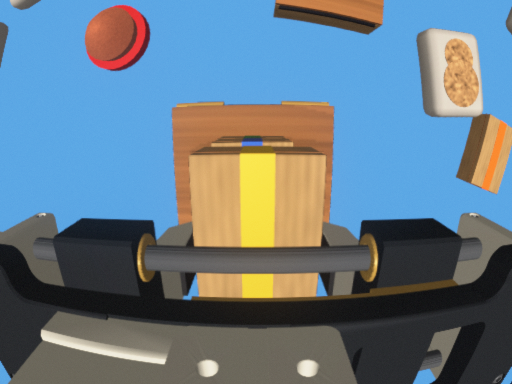

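Request:
arm_command:
  motion:
    - [[0,0,-0.004,-0.004,-0.016,0.06,-1],[0,0,-0.004,-0.004,-0.016,0.11,-1],[0,0,-0.004,-0.004,-0.016,0.15,-1],[0,0,-0.004,-0.004,-0.016,0.172,-1],[0,0,-0.004,-0.004,-0.016,0.172,-1],[0,0,-0.004,-0.004,-0.016,0.172,-1]]

```text
time: 36.85
tool_pos: [0.5863, 0.0331, 0.1665]
tool_rot: [3.141, -0.001, 0.089]
contact_force: [0.4, 0.6, -1.5]
opening: 0.0636
```

```bash
python3 -c "
from h import *
to(.586,.0315,.1637,5)"
```

```text
36.85 [0.5863 0.0331 0.1665] [ 3.1413e+00 -1.1000e-03  8.9000e-02] [ 0.39  0.55 -1.48] 0.0636
row [0.0, -0.001, 0.001] [-0.001, 0.005, 0.009] rows rot 1.0 rows lin 1.0
```

Request:
arm_command:
  motion:
    - [[0,0,0,0,0.004,0.005,-1],[0,0,0,0,0.004,0.009,-1],[0,0,0,0,0.004,0.009,-1],[0,0,0,0,0.004,0.009,-1]]

```text
time: 37.25
tool_pos: [0.5862, 0.0322, 0.1634]
tool_rot: [3.141, -0.001, 0.089]
contact_force: [0.3, -0.5, -0.4]
opening: 0.0635
```

Request:
arm_command:
  motion:
    - [[0,0,0,0,0,0,0.6],[0,0,0,0,0,0,0.8],[0,0,0,0,0,0,0.8],[0,0,0,0,0,-0.15,0.8],[0,0,0,0,0,-0.3,0.8],[0,0,0,0,0,-0.4,1],[0,0,0,0,0,-0.4,1]]

```text
time: 37.95
tool_pos: [0.5879, 0.0322, 0.2885]
tool_rot: [3.14, -0.01, 0.09]
contact_force: [0.7, 0.6, 0.7]
opening: 0.0911
```

```bash
python3 w.py .585 .031 .188 w25; python3 -c "
from h import *
to(.57,-.2,.27,-10)
d=robot.read_camera('side');cv2.imwrite('pics/s25.png',d['image'][:,:,::-1])"
```

```text
wrist 7517 0.1879 [588.1  32.2] [101.6  63.9] 5.2
38.0 [0.5868 0.0322 0.2855] [ 3.1407 -0.005   0.0896] [-0.31 -0.51 -1.81] 0.0915
row [0.0, -0.003, 0.168] [-0.125, 0.766, 0.052] rows rot 2.0 rows lin 5.0
```

View pics/s25.png

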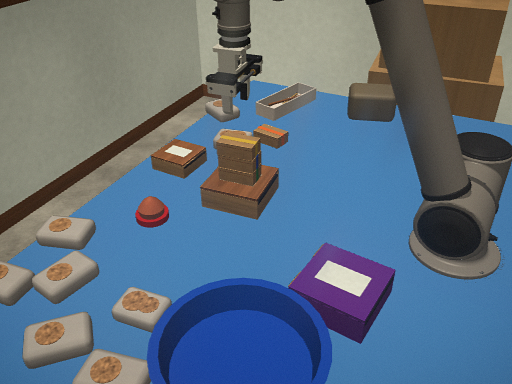

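Request:
arm_command:
  motion:
    - [[0,0,0.168,-0.125,0.766,0,1],[0,0,0.168,-0.125,0.766,0,1],[0,0,0.168,-0.125,0.766,0,1],[0,0,0.168,-0.125,0.766,0,1],[0,0,0.168,-0.125,0.766,0,1],[0,0,0.168,-0.125,0.766,0,1]]

```text
time: 38.65
tool_pos: [0.5677, -0.2042, 0.2803]
tool_rot: [3.141, 0.004, -0.18]
contact_force: [-0.2, 0.9, -1.1]
opening: 0.0918
```

```bash
python3 -c "
from h import *
to(.643,-.31,.14,-9)"
```

```text
38.65 [ 0.5677 -0.2042  0.2803] [ 3.1414  0.0042 -0.1798] [-0.18  0.86 -1.08] 0.0918
row [0.0, 0.003, -0.014] [0.312, 0.302, 0.467] rows rot 1.0 rows lin 4.0
```

Request:
arm_command:
  motion:
    - [[0,0,-0.014,0.312,0.302,0.2,1],[0,0,-0.014,0.312,0.302,0.3,1],[0,0,-0.014,0.312,0.302,0.467,1],[0,0,-0.014,0.312,0.302,0.467,1],[0,0,-0.014,0.312,0.302,0.467,1],[0,0,-0.014,0.312,0.302,0.467,1]]

```text
time: 39.25
tool_pos: [0.6449, -0.3042, 0.1404]
tool_rot: [-3.139, 0.005, -0.152]
contact_force: [0.8, -0.5, 0.8]
opening: 0.0919
```

```bash
python3 w.py .647 -.311 .04 w26;  python3 -c "
from h import *
to(.647,-.311,.014,-9)"
```

```text
wrist 7938 0.0399 [ 654.  -313.3] [104.9  64.2] -10.5
39.3 [ 0.6459 -0.3045  0.1435] [-3.1413e+00 -1.0000e-04 -1.5170e-01] [ 0.07 -0.09  0.61] 0.0917
row [-0.0, -0.0, 0.003] [0.007, 0.021, 0.432] rows rot 1.0 rows lin 3.0
```

View pics/w26.png

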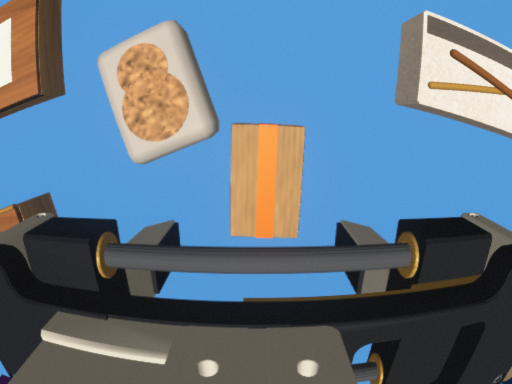

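```bash
python3 -c "
from h import *
to(.654,-.3133,.014,-10.5)"
```

```text
39.3 [ 0.6459 -0.3045  0.1435] [-3.1413e+00 -1.0000e-04 -1.5170e-01] [ 0.07 -0.09  0.61] 0.0917
row [-0.0, -0.0, 0.02] [0.031, 0.025, 0.432] rows rot 1.0 rows lin 3.0
```

Request:
arm_command:
  motion:
    - [[0,0,0.02,0.031,0.025,0.12,1],[0,0,0.02,0.031,0.025,0.24,1],[0,0,0.02,0.031,0.025,0.36,1],[0,0,0.02,0.031,0.025,0.43,1],[0,0,0.02,0.031,0.025,0.43,0],[0,0,0.02,0.031,0.025,0.43,-1],[0,0,0.02,0.031,0.025,0.43,-1],[0,0,0.02,0.031,0.025,0.43,-1]]

```text
time: 40.1
tool_pos: [0.655, -0.3147, 0.017]
tool_rot: [3.14, -0.004, -0.184]
contact_force: [-0.2, 0.7, 0.4]
opening: 0.0645
```

Request:
arm_command:
  motion:
    - [[0,0,0,0,0,0,-1],[0,0,0,0,0,0,-1],[0,0,0,0,0,0,-1]]

```text
time: 40.4
tool_pos: [0.655, -0.3148, 0.0169]
tool_rot: [3.14, -0.004, -0.184]
contact_force: [-1.0, 1.1, 6.7]
opening: 0.0635
```

Request:
arm_command:
  motion:
    - [[0,0,0,0,0,-0.1,-1],[0,0,0,0,0,-0.25,-1],[0,0,0,0,0,-0.4,-1],[0,0,0,0,0,-0.55,-1],[0,0,0,0,0,-0.7,-1],[0,0,0,0,0,-0.85,-1],[0,0,0,0,0,-0.88,-1],[0,0,0,0,0,-0.88,-1]]

```text
time: 41.2
tool_pos: [0.6541, -0.3146, 0.2805]
tool_rot: [3.14, -0.004, -0.184]
contact_force: [-0.1, -0.2, -2.3]
opening: 0.0639
```

```bash
python3 -c "
from h import *
held();to(.586,-.12,.28,0)
"
```

```text
held top z(tool) -0.0229 far edge x [0.0498 0.051  0.0513] 10683
41.25 [ 0.6535 -0.3142  0.2776] [ 3.1416e+00  2.0000e-04 -1.8390e-01] [-0.06  0.15 -2.46] 0.064
row [0.0, 0.0, -0.117] [-0.34, -0.595, -0.008] rows rot 2.0 rows lin 5.0
```

Request:
arm_command:
  motion:
    - [[0,0,-0.117,-0.34,-0.595,0,-1],[0,0,-0.117,-0.34,-0.595,0,-1],[0,0,-0.117,-0.34,-0.595,0,-1],[0,0,-0.117,-0.34,-0.595,0,-1],[0,0,-0.117,-0.34,-0.595,0,-1],[0,0,-0.117,-0.34,-0.595,0,-1]]

```text
time: 41.85
tool_pos: [0.585, -0.1185, 0.2762]
tool_rot: [-3.141, 0.003, 0.002]
contact_force: [-0.0, -1.2, -3.2]
opening: 0.0638
```

```bash
python3 -c "
from h import *
to(.587,.0315,.25,5)
"
```

```text
41.85 [ 0.585  -0.1185  0.2762] [-3.1407e+00  3.4000e-03  2.5000e-03] [-0.04 -1.15 -3.16] 0.0638
row [-0.001, 0.002, -0.054] [0.008, -0.5, 0.088] rows rot 1.0 rows lin 4.0
```

Request:
arm_command:
  motion:
    - [[0,0,-0.054,0.008,-0.15,0,-1],[0,0,-0.054,0.008,-0.3,0,-1],[0,0,-0.054,0.008,-0.42,0,-1],[0,0,-0.054,0.008,-0.5,0,-1],[0,0,-0.054,0.008,-0.5,0.05,-1],[0,0,-0.054,0.008,-0.5,0.08,-1],[0,0,-0.054,0.008,-0.5,0.08,-1],[0,0,-0.054,0.008,-0.5,0.08,-1]]

```text
time: 42.65
tool_pos: [0.5886, 0.0285, 0.2533]
tool_rot: [3.141, 0.001, 0.083]
contact_force: [-0.3, 0.3, -2.0]
opening: 0.0638
```

```bash
python3 -c "
from h import *
to(.587,.0315,.2055,5)
d=robot.read_camera('wrist');cv2.imwrite('pics/w27.png',d['image'][:,:,::-1])"
```

```text
42.65 [0.5886 0.0285 0.2533] [3.1415e+00 1.4000e-03 8.3100e-02] [-0.31  0.28 -1.99] 0.0638
row [0.0, 0.001, -0.003] [-0.004, -0.01, 0.159] rows rot 1.0 rows lin 1.0
```

View pics/w27.png

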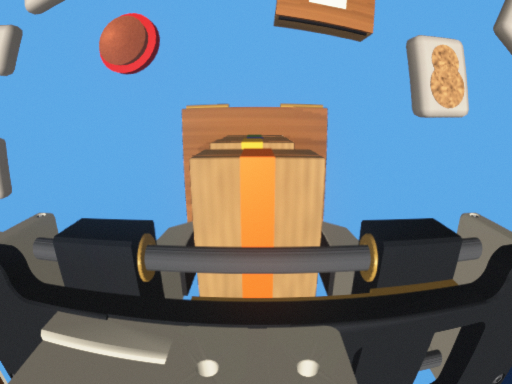

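Request:
arm_command:
  motion:
    - [[0,0,-0.003,-0.004,-0.01,0.05,-1],[0,0,-0.003,-0.004,-0.01,0.1,-1],[0,0,-0.003,-0.004,-0.01,0.14,-1],[0,0,-0.003,-0.004,-0.01,0.152,-1],[0,0,-0.003,-0.004,-0.01,0.152,-1],[0,0,-0.003,-0.004,-0.01,0.152,-1]]

```text
time: 43.3
tool_pos: [0.5874, 0.0325, 0.2091]
tool_rot: [3.141, -0.001, 0.089]
contact_force: [-0.4, 0.7, -1.7]
opening: 0.0638
```

```bash
python3 -c "
from h import *
to(.587,.0315,.2052,5)"
```

```text
43.3 [0.5874 0.0325 0.2091] [ 3.1413e+00 -1.3000e-03  8.9300e-02] [-0.41  0.7  -1.74] 0.0638
row [0.0, -0.001, 0.001] [-0.002, 0.003, 0.013] rows rot 1.0 rows lin 1.0
```

Request:
arm_command:
  motion:
    - [[0,0,0,-0.001,0.002,0.006,-1],[0,0,0,-0.001,0.002,0.013,-1],[0,0,0,-0.001,0.002,0.013,-1],[0,0,0,-0.001,0.002,0.013,-1]]

```text
time: 43.7
tool_pos: [0.5869, 0.032, 0.2049]
tool_rot: [3.141, -0.001, 0.089]
contact_force: [-0.2, -0.1, 1.1]
opening: 0.0641
```

Request:
arm_command:
  motion:
    - [[0,0,0,0,0,0,0.6],[0,0,0,0,0,0,0.8],[0,0,0,0,0,0,0.8],[0,0,0,0,0,-0.1,0.8],[0,0,0,0,0,-0.25,0.8],[0,0,0,0,0,-0.35,1],[0,0,0,0,0,-0.38,1]]

```text
time: 44.4
tool_pos: [0.5878, 0.0321, 0.3226]
tool_rot: [3.14, -0.007, 0.09]
contact_force: [-0.1, 0.0, 0.0]
opening: 0.091
```

```bash
python3 w.py .585 .031 .228 w28; python3 -c "
from h import *
st()"
```

```text
wrist 7606 0.2279 [588.7  32. ] [98.3 64. ] 5.2
44.45 [0.5877 0.0321 0.322 ] [ 3.1406 -0.0058  0.0896] [-0.14  0.46  1.73] 0.0914
```

View pics/w28.png

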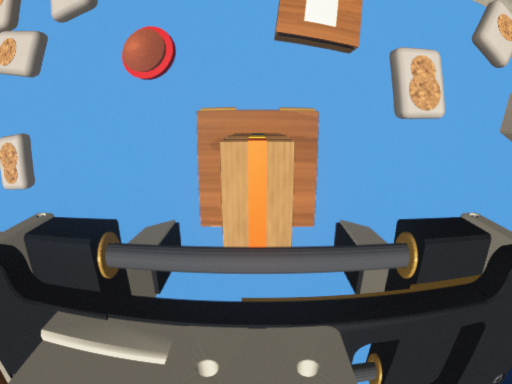

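Request:
arm_command:
  motion:
    - [[0,0,0,0,0.1,-0.05,1],[0,0,0,0,0.25,-0.05,1],[0,0,0,-0.1,0.4,-0.05,1],[0,0,0,-0.2,0.55,-0.05,1],[0,0,0,-0.3,0.7,-0.05,1],[0,0,0,-0.4,0.85,-0.05,1],[0,0,0,-0.4,0.95,-0.05,1],[0,0,0,-0.4,0.95,-0.05,1]]

```text
time: 45.25
tool_pos: [0.4907, -0.2671, 0.3313]
tool_rot: [-3.141, 0.003, 0.083]
contact_force: [1.1, 0.4, -0.3]
opening: 0.0919
```

```bash
python3 -c "
from h import *
st()
for n in ['top','side']:
    d=robot.read_camera(n);cv2.imwrite(f'pics/{n}29.png',d['image'][:,:,::-1]);P=cloud(d)
    m=(abs(P[...,2]-.228)<.006)&(np.hypot(P[...,0]-.585,P[...,1]-.03)<.08);q=P[m];print(n,'stack top',rect(q),'slope',np.linalg.lstsq(np.c_[q[:,:2],np.ones(len(q))],q[:,2],rcond=None)[0].round(3),mrect(d,m,.228))
    m=(abs(P[...,2]-.068)<.005)&(abs(P[...,0]-.585)<.1)&(abs(P[...,1]-.03)<.1);print(n,'lid',rect(P[m]),np.round(np.median(P[m][:,2]),4))
"
```

```text
45.25 [ 0.4907 -0.2671  0.3313] [-3.1412e+00  3.1000e-03  8.3300e-02] [ 1.1   0.44 -0.35] 0.0919
top stack top (array([584.8,  31.4]), array([105.2,  64.1]), 5.2) slope [-0.003  0.006  0.229] (array([0.5836, 0.0316]), array([105.2,  64. ]), np.float64(5.24))
top lid (array([585.,  31.]), array([172.2, 169.7]), 5.0) 0.0675
side stack top (array([583.5,  33.1]), array([106.1,  71.1]), 5.2) slope [ 0.006 -0.011  0.223] (array([0.5795, 0.0392]), array([107.6,  71.5]), np.float64(3.05))
side lid (array([583.4,  35.6]), array([174.6, 173.1]), 5.4) 0.0671
```

View pics/side29.png

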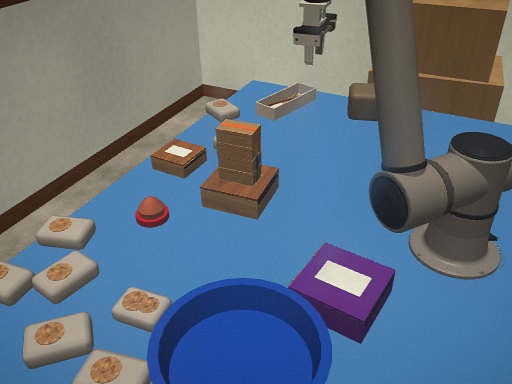

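View pics/top29.png

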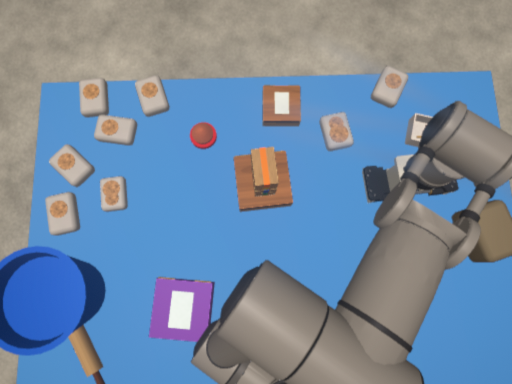

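Both views show the stack of four standing centred and aligned on the shut lid, about 1–3 mm off the lid centre. The moulds and the dish look unmoved.

```bash
python3 -c "
from cell import robot
print(robot.hand_in())"
```

```text
the job is handed in; nothing more can be done
None
```

I carried out every step of the task and handed the job in at about 45 s; hand-in reports no verdict.

**What I did:**
- **Lid:** I levered the lid up with the spatula blade in the slot, and the fingers stayed off the chest and lid. I then pushed the lid upright with the blade, to roughly 1.45 rad.
- **Tools:** I laid the spatula and the stick inside and shut the lid with closed fingers, pressing about 16 N at the front edge.
- **Cartons:** All four were present. I stacked them green, blue, yellow, orange from the bottom up. The orange one had been knocked about 4 cm aside during the run, so I measured it again before grasping.

**Last checks:**

| Check | Result |
|---|---|
| Lid | top at 67–68 mm and level, so shut |
| Stack top | about 228 mm, as four flat cartons should give |
| Stack centre, top camera | within 1 mm of the lid centre |
| Stack centre, side camera | within 3 mm of the lid centre |
| Length direction of the top carton | about 5.2°, against 5.0–5.4° for the lid |
| Moulds and dish | look unmoved in the pictures; I did not measure them again |
| Robot | clear of everything |

**What disagreed:** The top and side cameras differ by up to about 4 mm in absolute position. A second fit on the side view put the stack centre about 5 mm off the lid centre and 2.3° round from it, probably because it counted some of the cartons' side faces. The green carton, at the bottom, sits 1–2.5 mm short of the panel centre. All of this is within the 10 mm limit.

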